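# Make up a wheel kit and a puncture kit

## Robot

A 6-joint arm with a two-finger parallel gripper is mounted at the origin on a cart in front of the work surface, level with it; the furniture and walls round the work are solid. World frame = base frame: x ahead of the robot, y to its left, z up, the work surface at z = 0. Lengths are in mm, angles in rad, forces in N, time in s.
With the tool pointing down it reaches from about 350 to 875 mm from the base axis. Payload 4.2 kg.
Tool frame: the origin (TCP) lies at the very end of the fingers, on their centre line; the grasp point (between the pads) lies 19 mm behind it (arm.grip_point_offset is the distance from the TCP to the grasp point, in mm); z points along the fingers, y is the direction in which the jaws open and shut (so a half turn about z gives the same grasp; the last joint's range is limited). The gripper opens to 85 mm and grips with 20 to 120 N. Pads are 22 mm wide; open, the fingers measure 114 mm over their backs; the gripper's body (76 mm by 85 mm) begins 54 mm behind the grasp point. The pads swing forward as they close: fully open they stand 13 mm farther back than shut.
Start: joints at [1.604, 0.385, 0.008, 0, -1.194, -0.259], TCP at [139.897, 609.12, 201.512] pointing down, gripper open.
Joint ranges: [-3.14, 3.14], [-1.21, 2.06], [-1.07, 1.41], [-3.16, 2.05], [-2.99, -0.16], [-3.1, 3.1]. Speed limits (rad/s): [2.79, 2.79, 3.14, 3.14, 3.14, 3.14].

## Interface

Orientations are given as a unit quaternion [x, y, z, w].
In Python, from bench import arm gives the robot as it stands.
- The arm moves only by the tool drive_tool, never from a script. Its argument "steps" is a list of rows, each a list of 5 numbers: the shift along the tool's x, y, z in m, then the turn about the tool's z in degrees, then the finger opening in m, from 0 to 0.0854. A call has 1 to 20 rows; each row shifts and turns the commanded pose from where the row before left it, along the tool's axes as they then stand; what a row does not reach is not made up. A row lasts 1/10 s, in which the tool goes at most 50 mm and 8.59 degrees, less where a joint would pass 70% of its speed; a pose out of reach is approached as far as the arm can. A call is refused whole if a number of a shift passes 0.05 or a number of a turn 8.59, either way. A call with a gripper value outside its range is refused whole. The fingers move at their own pace and stop on an object; the grip force is fixed at half the most. Time passes only in rows, so rows that do not move let the fingers close. It gives the time, the measured TCP pose, the force and the opening at its end, in the units of the state.
- arm.read_state(): the state, without advancing time (a new reading comes with each control period).
- arm.get_image(name): name is "side" or "top"; returns (picture, depth): 400x640x3 uint8, blue, green, red; 400x640 float32, mm along the optical axis (not along the pixel's ray), 0 where there is no reading.
- arm.camera_params(name): a dict with "K" (3x3 intrinsics, pixels), "dist" ([k1, k2, p1, p2, k3] as OpenCV has them; the pictures are not rectified), "world_to_cam" (4x4, takes a point from world to camera coordinates). Camera axes: x right, y up, looking along -z (the intrinsics and any distortion apply to the point x, -y, -z); pixel columns grow to the right and rows downward; lengths in mm; the calibration is good to about 2 mm. A picture is of the moment at which its call begins. camera_params takes no time and is no camera call.
- arm.job_done(): hands the job in, once; it reports no verdict.
The state is a dict: "clock": time; "joints": joint angles; "joint_vel": joint speeds; "joint_efforts": joint torques, N m; "position": TCP position; "ee_rot": TCP orientation; "contact_force": force on the tool from outside, world axes, zero at the start; "wrist_torque": the same for the moment, N m; "gripper_width": finger opening in mm.
Only numpy, scipy, OpenCV 4.12 (cv2) and the standard library are available. Lean on these libraries where they do the work, as an engineer would, in place of code of your own. Each camera call takes 0.05 s, during which the arm holds its last target.

## Task

Make up the two bicycle service kits from the loose stock on the bench. Wheel kit: put the sprocket, the small ball bearing and the plain double-ended cone spanner into the tray with the two round pockets; puncture kit: put the boxed inner tube, standing upright, and the tyre lever into the tray with the rectangular well. Each part must sit fully down in the pocket cut to its size and shape; leave the roll of tape, the adjustable spanner and the oil bottle where they are.

Things in the scene. Friction and masses are not known exactly. Their poses are not given: they have to be found in the camera images.
- wheel_tray: fixed grey tray 164 (x) x 184 (y) mm, dark insert; origin centre of underside, x roughly away from the robot, y left, z up. Over the underside: pocket floors 5, insert top 11, rim 13 mm. Pockets, mm: slot 38 (x) by 160 (y) centred x=53, y=0 for the cone spanner; round, 84 across, x=-26, y=-38 for the sprocket; round, 50 across, x=-26, y=48 for the bearing. 12 mm lugs on its y ends
- puncture_tray: fixed grey tray 164 (x) x 164 (y) mm, dark insert; origin centre of underside, x roughly away from the robot, y left, z up. Over the underside: pocket floors 5, insert top 11, rim 13 mm. Pockets, mm: slot 34 (x) by 134 (y) centred x=52, y=0 for the tyre lever; rectangular well 66 (x) by 78 (y) centred x=-30, y=0 for the inner-tube box. 12 mm lugs on its y ends
- cone_spanner: thin grey double-ended open spanner lying flat, 144 mm long (its x axis) by 22 mm wide (its y) by 8 mm high; origin at the centre of its underside, z up; grasp across its width
- sprocket: grey toothed ring lying flat, 68 mm across the teeth, 8 mm high; origin at the centre of its underside, z up; grasp across its rim (its hole cannot be used)
- bearing: small grey ball bearing lying flat, 34 mm across, 9 mm high; origin at the centre of its underside, z up; grasp across its rim
- tyre_lever: slim blue nylon tyre lever lying flat, 118 mm long (its y axis) by 18 mm wide (its x) by 9 mm high; origin at the centre of its underside, z up; grasp across its width
- tube_box: black and red printed cube-like carton (boxed inner tube) standing upright, 50 mm (its x) by 62 mm (its y) by 62 mm high; origin at the centre of its underside, z up; rigid, grasp across the 50 mm
- tape_roll: bystander: roll of black tape lying flat, 62 mm across, 19 mm high; origin at the centre of its underside; loose, to be left alone
- adjustable: bystander: brass-coloured adjustable spanner with one wide head lying flat, 146 mm long (its x axis) by 28 by 9 mm; origin at the centre of its underside; loose, to be left alone
- oil_bottle: bystander: small white oil dropper bottle with a tall green cap, standing, 42 mm across, 120 mm high; origin at the centre of its underside; loose, to be left alone

How it is judged (in metres and radians):
At the end, for the whole second after the job is handed in: Spanner, sprocket and bearing in their wheel-tray pockets, lever and upright tube box in theirs: each within 12 mm of its pocket centre along both tray axes, underside within 2.2 mm of the pocket floor (below 7.2 mm over the tray underside), tilted under 0.08 rad, at rest (under 0.02 m/s) (x of cone_spanner in the frame of wheel_tray between 0.041 and 0.065 m and y of cone_spanner in the frame of wheel_tray between -0.012 and 0.012 m and z of each of cone_spanner, sprocket, bearing in the frame of wheel_tray below 0.0072 m and angle between each of cone_spanner, sprocket, bearing, tyre_lever, tube_box's own z axis and vertical below 0.08 rad and linear speed of each of cone_spanner, sprocket, bearing, tyre_lever, tube_box below 0.02 m/s and x of sprocket in the frame of wheel_tray between -0.038 and -0.014 m and y of sprocket in the frame of wheel_tray between -0.05 and -0.026 m and x of bearing in the frame of wheel_tray between -0.038 and -0.014 m and y of bearing in the frame of wheel_tray between 0.036 and 0.06 m and x of tyre_lever in the frame of puncture_tray between 0.04 and 0.064 m and y of tyre_lever in the frame of puncture_tray between -0.012 and 0.012 m and z of each of tyre_lever, tube_box in the frame of puncture_tray below 0.0072 m and x of tube_box in the frame of puncture_tray between -0.042 and -0.018 m and y of tube_box in the frame of puncture_tray between -0.012 and 0.012 m); the robot touches nothing.
It fails at once if the roll of tape is moved more than 30 mm from where it stood (distance of tape_roll from where it was at the start of the episode above 0.03 m).
It fails at once if the adjustable spanner is moved more than 30 mm from where it stood (distance of adjustable from where it was at the start of the episode above 0.03 m).
It fails at once if the oil bottle is moved more than 30 mm from where it stood (distance of oil_bottle from where it was at the start of the episode above 0.03 m).
It also fails if it takes over 115 s, if anything falls off the work surface, if the arm or the gripper's body presses on something with over 40 N, if the wrist force passes 120 N, or if a joint passes its speed limit or range.

## Working session

There is one attempt and no reset: what is moved stays moved. The work goes in short steps, Python scripts to look and compute and a tool call to move; the robot and the scene stay as the last step left them, time stands still between calls to the robot, and variables do not carry over. Pictures are saved under pics/ and viewed, and the job is handed in when it is done.

Besides the shell and the picture viewer there is one more tool, called after "Emit:" as name(argument=value, ...), one argument or row to a line, values as JSON. drive_tool: Moves the arm, as the interface text tells. Its arguments: {"type":"object","properties":{"steps":{"type":"array"}},"required":["steps"]}

```bash
ls; mkdir -p pics; python3 - <<'E'
from bench import arm
import cv2,numpy as np
s=arm.read_state();print({k:np.round(v,3).tolist() for k,v in s.items()})
for n in("top","side"):
    p,d=arm.get_image(n);cv2.imwrite(f"pics/{n}0.png",p);np.savez(f"{n}0.npz",p=p,d=d)
    c=arm.camera_params(n);print(n,{k:np.round(v,3).tolist() for k,v in c.items()})
E
```

```text
pics
{'clock': 0.0, 'joints': [1.604, 0.386, 0.007, -0.0, -1.194, -0.259], 'joint_vel': [-0.001, -0.001, -0.0, 0.0, -0.001, -0.0], 'joint_efforts': [-0.0, -39.229, 18.84, 4.186, -0.005, -0.0], 'position': [139.775, 608.492, 200.406], 'ee_rot': [0.994, -0.113, -0.0, 0.001], 'contact_force': [0.528, -0.036, -0.814], 'wrist_torque': [-0.013, 0.049, -0.033], 'gripper_width': 85.279}
top {'K': [[368.203, 0.0, 318.739], [0.0, 368.203, 196.586], [0.0, 0.0, 1.0]], 'dist': [-0.013, 0.0, 0.0, 0.0, 0.0], 'world_to_cam': [[0.025, -0.999, -0.021, 84.877], [0.993, 0.023, 0.113, -507.95], [-0.113, -0.024, 0.993, -1071.462], [0.0, 0.0, 0.0, 1.0]]}
side {'K': [[399.338, 0.0, 316.118], [0.0, 399.338, 206.155], [0.0, 0.0, 1.0]], 'dist': [0.034, 0.0, 0.0, 0.0, 0.0], 'world_to_cam': [[0.998, 0.066, 0.018, -502.085], [-0.053, 0.575, 0.816, -35.989], [0.043, -0.815, 0.577, -1379.563], [0.0, 0.0, 0.0, 1.0]]}
```

View pics/top0.png

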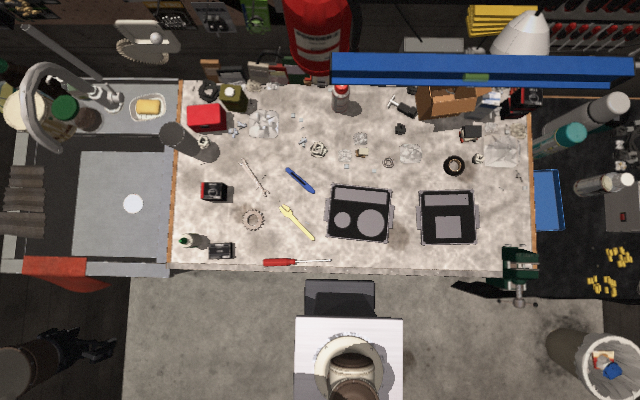

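View pics/side0.png

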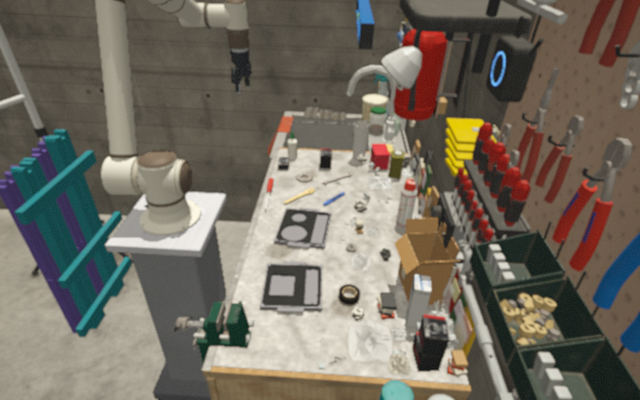

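```bash
cat > h.py <<'E'
import numpy as np,cv2
from bench import arm
C={n:arm.camera_params(n) for n in("top","side")}
def ray(n,uv):
    c=C[n];K=np.array(c["K"]);D=np.array(c["dist"]);T=np.array(c["world_to_cam"])
    q=cv2.undistortPoints(np.array(uv,float).reshape(-1,1,2),K,D).reshape(-1,2)
    d=np.c_[q[:,0],-q[:,1],-np.ones(len(q))]@T[:3,:3]
    return -T[:3,:3].T@T[:3,3],d
def plane(n,uv,z):
    o,d=ray(n,uv);z=np.broadcast_to(np.array(z,float),len(d));return o+d*((z-o[2])/d[:,2])[:,None]
def cloud(n,dep):
    h,w=dep.shape;uu,vv=np.meshgrid(np.arange(w),np.arange(h))
    o,d=ray(n,np.c_[uu.ravel(),vv.ravel()]);return (o+d*dep.ravel()[:,None]).reshape(h,w,3)
def proj(n,P):
    c=C[n];T=np.array(c["world_to_cam"]);p=np.atleast_2d(P)@T[:3,:3].T+T[:3,3]
    return cv2.projectPoints((p*[1,-1,-1]).reshape(-1,1,3),np.zeros(3),np.zeros(3),np.array(c["K"]),np.array(c["dist"]))[0].reshape(-1,2)
E
python3 - <<'E'
import cv2,numpy as np
p=np.load('top0.npz')['p']
cv2.imwrite('pics/c1.png',cv2.resize(p[120:275,165:325],None,fx=5,fy=5,interpolation=cv2.INTER_CUBIC)[:,:800][:600])
cv2.imwrite('pics/c1b.png',cv2.resize(p[180:275,165:325],None,fx=5,fy=5,interpolation=cv2.INTER_CUBIC))
cv2.imwrite('pics/c2.png',cv2.resize(p[125:250,300:500],None,fx=4,fy=4,interpolation=cv2.INTER_CUBIC))
E
```

```text
(no output)
```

View pics/c1.png

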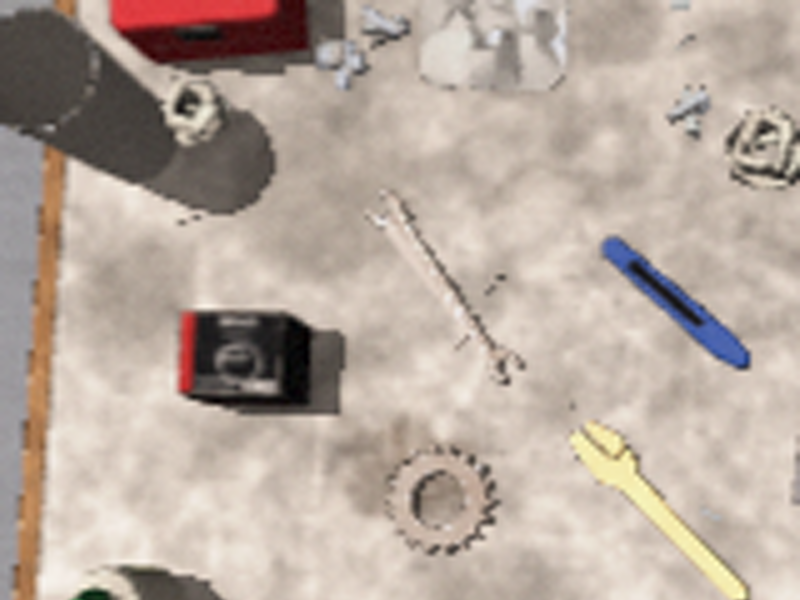

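View pics/c1b.png

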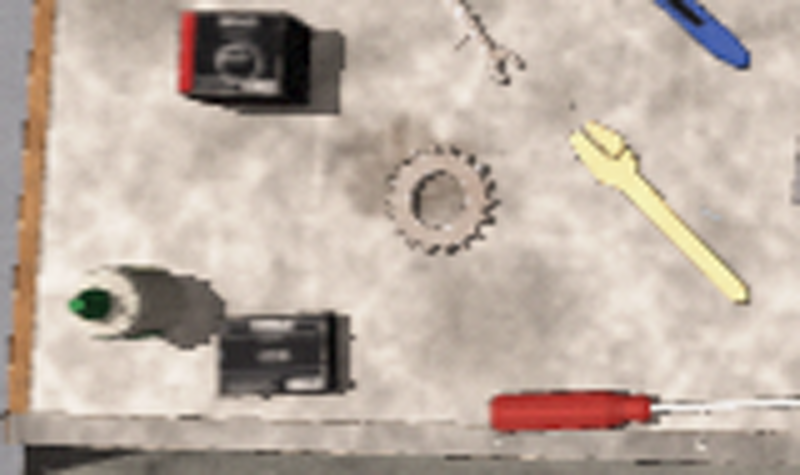

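View pics/c2.png

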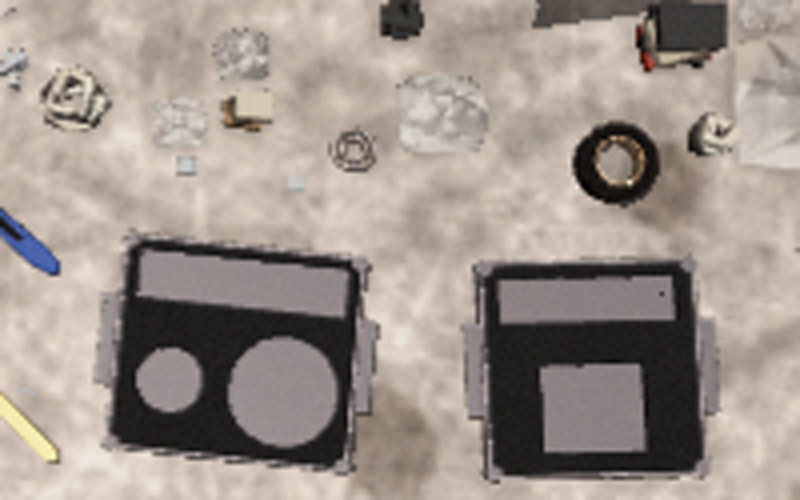

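```bash
python3 - <<'E'
from h import *
p=np.load('top0.npz')['p'];dep=np.load('top0.npz')['d'];X=cloud("top",dep)
ps=np.load('side0.npz')['p'];ds=np.load('side0.npz')['d'];XS=cloud("side",ds)
print('table z',np.round([X[y,x] for x,y in[(300,240),(250,140),(430,170),(200,225)]],1).tolist())
g=p.max(2)
# trays: pocket contours inside dark
for name,(x0,x1,y0,y1) in dict(wheel=(328,394,183,240),punc=(419,476,190,242)).items():
    m=(g[y0:y1,x0:x1]>70).astype(np.uint8)
    n,l,st,ce=cv2.connectedComponentsWithStats(m,connectivity=4)
    for i in range(1,n):
        a=st[i,4]
        if a<100: continue
        cs,_=cv2.findContours((l==i).astype(np.uint8),0,2);c=cs[0]+[x0,y0]
        W=plane("top",c,5)[:,:2].astype(np.float32)
        print(name,a,ce[i].round(1)+[x0,y0],'rect',cv2.minAreaRect(W),'cent',plane("top",(ce[i]+[x0,y0])[None],5)[0].round(1),'z',np.median(X[y0:y1,x0:x1,2][l==i]).round(1))
hsv=cv2.cvtColor(p,cv2.COLOR_BGR2HSV)
def show(nm,m,roi,z):
    x0,x1,y0,y1=roi
    mm=np.zeros_like(m);mm[y0:y1,x0:x1]=m[y0:y1,x0:x1]
    n,l,st,ce=cv2.connectedComponentsWithStats(mm);i=1+np.argmax(st[1:,4])
    cs,_=cv2.findContours((l==i).astype(np.uint8),0,2)
    W=plane("top",cs[0],z)[:,:2].astype(np.float32)
    print(nm,st[i],ce[i].round(1),cv2.minAreaRect(W),'cent',plane("top",ce[i][None],z)[0].round(1),'z',np.median(X[...,2][l==i]).round(1))
show('lever',((hsv[...,0]>100)&(hsv[...,0]<130)&(hsv[...,1]>100)).astype(np.uint8),(280,320,160,200),9)
show('adj',((hsv[...,0]>20)&(hsv[...,0]<35)&(hsv[...,1]>80)).astype(np.uint8),(270,325,200,245),9)
H=X[...,2]
for nm,roi,z in[('spanner',(236,272,155,200),8),('sprocket',(240,268,205,235),8),('bearing',(380,396,154,170),9),('tape',(440,468,152,178),19)]:
    show(nm+'H',((H>4.5)).astype(np.uint8),roi,z)
for nm,roi,z in[('box',(195,240,175,208),62),('blk',(200,245,238,262),20)]:
    m=((H>10)).astype(np.uint8); show(nm,m,roi,z)
    x0,x1,y0,y1=roi; print(np.percentile(H[y0:y1,x0:x1],[50,80,90,95,99]).round(1))
E
```

```text
table z [[375.2, 151.6, -3.9], [683.3, 318.5, -1.0], [600.0, -243.8, -3.0], [413.0, 459.5, 1.7]]
wheel 702 [370.6 201. ] rect ((468.24737548828125, -30.972145080566406), (170.2996368408203, 198.83380126953125), 1.2740271091461182) cent [498.5 -60.6   5. ] z 2.7
wheel 623 [360.5 195.5] rect ((514.9850463867188, -29.505287170410156), (158.78465270996094, 36.79425811767578), 85.27703094482422) cent [514.9 -29.8   5. ] z 5.2
wheel 604 [370.3 222.6] rect ((433.4071960449219, -60.9356689453125), (80.6178970336914, 81.77986145019531), 46.13017654418945) cent [433.  -60.4   5. ] z 5.3
wheel 216 [342.1 219.5] rect ((440.2976379394531, 25.363265991210938), (45.475852966308594, 48.529258728027344), 1.3592370748519897) cent [440.2  25.1   5. ] z 5.1
punc 293 [441.3 209.2] rect ((460.44158935546875, -292.1424255371094), (154.45953369140625, 174.23291015625), 1.3001574277877808) cent [ 478.6 -274.5    5. ] z 12.2
punc 477 [445.9 199.5] rect ((508.537109375, -289.04156494140625), (33.6104621887207, 132.90164184570312), 1.3297209739685059) cent [ 508.4 -288.7    5. ] z 5.1
punc 551 [447.9 226.5] rec
[... 904 characters left out ...]
688, -112.32077026367188), (31.38815689086914, 30.62457847595215), 0.29741403460502625) cent [ 620.3 -111.4    9. ] z 9.0
tapeH [443 155  22  21 260] [453.7 165.1] ((612.4989624023438, -309.34442138671875), (60.070343017578125, 62.78830337524414), 63.250179290771484) cent [ 612.5 -309.4   19. ] z 17.7
box [200 182  27  19 476] [212.7 191.1] ((511.50830078125, 406.84820556640625), (53.169376373291016, 76.55406951904297), 1.247826099395752) cent [511.3 407.2  62. ] z 61.7
[ 0.9 60.8 63.  64.2 66.5]
blk [208 243  24  16 371] [219.2 250.5] ((338.05511474609375, 389.8178405761719), (44.42729949951172, 70.2999038696289), 1.575827717781067) cent [338.1 390.7  20. ] z 26.1
[ 0.8 25.6 27.3 28.4 30.1]
```

```bash
cat >> h.py <<'E'
def yaw():
    from scipy.spatial.transform import Rotation as R
    s=arm.read_state();Rm=R.from_quat(s["ee_rot"]).as_matrix();return s,Rm
def plan(x,y,z,psi):
    s,Rm=yaw();p=np.array(s["position"]);cur=np.degrees(np.arctan2(Rm[1,0],Rm[0,0]))
    print("pos",p.round(1),"psi",cur.round(1),"q",np.degrees(s["joints"]).round(0),"w",round(float(s["gripper_width"]),1),"F",np.round(s["contact_force"],1),"t",s["clock"])
    d=Rm.T@(np.array([x,y,z])-p);dt=-((psi-cur+180)%360-180)
    a=np.radians(psi);R2=np.array([[np.cos(a),np.sin(a),0],[np.sin(a),-np.cos(a),0],[0,0,-1]])
    print("tool shift before turning mm",d.round(1)," turn deg",dt.round(1)," shift after turning mm",(R2.T@(np.array([x,y,z])-p)).round(1))
E
python3 - <<'E'
from h import *
for n,roi in(("top",(190,240,170,215)),("side",(300,350,130,180))):
    f=np.load(n+'0.npz');X=cloud(n,f['d']);x0,x1,y0,y1=roi
    S=X[y0:y1,x0:x1].reshape(-1,3);m=(S[:,2]>57)&(S[:,2]<68)
    m&=(abs(S[:,0]-511)<60)&(abs(S[:,1]-407)<60)
    T=S[m];print(n,len(T),np.percentile(T,[2,50,98],axis=0).round(1).tolist(),cv2.minAreaRect(T[:,:2].astype(np.float32)))
# side-view checks of small parts
f=np.load('side0.npz');X=cloud("side",f['d'])
for nm,(x,y),r,z in[('sprocket',(433,297.5),45,(3,14)),('bearing',(620,-112),30,(3,14)),('spanner',(566,303),80,(3,14)),('lever',(557,156),70,(3,14))]:
    m=(np.hypot(X[...,0]-x,X[...,1]-y)<r)&(X[...,2]>z[0])&(X[...,2]<z[1]);T=X[m]
    print(nm,len(T),cv2.minAreaRect(T[:,:2].astype(np.float32)) if len(T)>3 else '', np.median(T[:,2]) if len(T) else '')
plan(433.5,297.3,120,-90)
p=np.load('side0.npz')['p'];cv2.imwrite('pics/s1.png',cv2.resize(p[125:225,250:410],None,fx=5,fy=5,interpolation=cv2.INTER_CUBIC))
E
```

```text
top 360 [[490.5, 383.5, 58.0], [514.3, 413.7, 62.3], [538.0, 443.5, 66.2]] ((514.3350830078125, 414.39703369140625), (48.27831268310547, 64.38780212402344), 1.4936589002609253)
side 95 [[493.0, 375.6, 57.9], [516.6, 409.1, 61.1], [540.6, 444.1, 65.1]] ((516.2950439453125, 410.9051513671875), (49.635345458984375, 74.46453094482422), 2.0472779273986816)
sprocket 96 ((435.21221923828125, 293.8285217285156), (62.626888275146484, 62.86837387084961), 23.95708656311035) 6.605233486292718
bearing 65 ((622.75341796875, -113.81953430175781), (35.605560302734375, 32.92499542236328), 59.0109977722168) 8.228897057611675
spanner 93 ((570.9395141601562, 295.84857177734375), (136.65687561035156, 96.00457000732422), 55.38603591918945) 6.33693224957517
lever 90 ((564.8375244140625, 147.10733032226562), (112.61690521240234, 55.64460754394531), 34.462215423583984) 7.519348754671114
pos [139.8 608.6 200.5] psi -12.9 q [ 92.  22.   0.  -0. -68. -15.] w 85.2 F [-0.6  0.6  0.6] t 0.1
tool shift before turning mm [356.  237.4  81. ]  turn deg 77.1  shift after turning mm [ 311.3 -293.7   80.5]
```

View pics/s1.png

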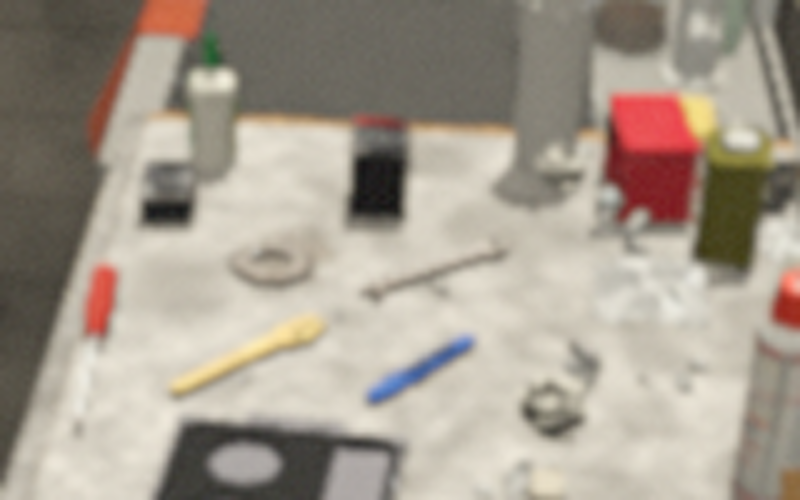

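Emit:
drive_tool(
  steps=[
    [0,0,0,8.57,0.085],
    [0,0,0,8.57,0.085],
    [0,0,0,8.57,0.085],
    [0,0,0,8.57,0.085],
    [0,0,0,8.57,0.085],
    [0,0,0,8.57,0.085],
    [0,0,0,8.57,0.085],
    [0,0,0,8.57,0.085],
    [0,0,0,8.57,0.085],
  ],
)

```text
clock: 1.0
position: [139.8, 608.7, 200.9]
ee_rot: [-0.704, 0.71, -0.0, -0.001]
contact_force: [0.3, -0.1, 0.8]
gripper_width: 84.9
```

Emit:
drive_tool(
  steps=[
    [0.031,-0.0294,0,0,0.085],
    [0.031,-0.0294,0,0,0.085],
    [0.031,-0.0294,0,0,0.085],
    [0.031,-0.0294,0,0,0.085],
    [0.031,-0.0294,0,0,0.085],
    [0.031,-0.0294,0,0,0.085],
    [0.031,-0.0294,0,0,0.085],
    [0.031,-0.0294,0,0,0.085],
    [0.031,-0.0294,0,0,0.085],
    [0.031,-0.0294,0,0,0.085],
    [0,0,0,0,0.085],
    [0,0,0,0,0.085],
  ],
)

```text
clock: 2.2
position: [433.8, 297.8, 201.0]
ee_rot: [-0.706, 0.708, 0.0, -0.0]
contact_force: [-0.3, 0.0, -0.4]
gripper_width: 84.8
```

```bash
python3 - <<'E'
from h import *
plan(433.5,297.3,30,-90)
E
```

```text
pos [433.8 297.8 201. ] psi -90.2 q [ 52.  12. -13.  -0. -64. -52.] w 84.8 F [-0.3  0.  -0.4] t 2.2
tool shift before turning mm [  0.4   0.2 171. ]  turn deg -0.2  shift after turning mm [  0.5   0.3 171. ]
```

Emit:
drive_tool(
  steps=[
    [0,0,0.03,0,0.08],
    [0,0,0.03,0,0.08],
    [0,0,0.03,0,0.08],
    [0,0,0.03,0,0.08],
    [0,0,0.03,0,0.08],
    [0,0,0.02,0,0.08],
    [0,0,0.01,0,0.08],
    [0,0,0.01,0,0.08],
    [0,0,0,0,0.08],
  ],
)

```text
clock: 3.1
position: [432.9, 298.9, 10.8]
ee_rot: [-0.707, 0.707, -0.0, -0.001]
contact_force: [0.4, 0.5, -0.2]
gripper_width: 79.6
```

```bash
python3 - <<'E'
from h import *
plan(433.5,297.3,-4,-90)
p,d=arm.get_image("side");u=proj("side",[433,297,5])[0];print(u)
x,y=u.astype(int);cv2.imwrite('pics/s2.png',cv2.resize(p[y-40:y+35,x-50:x+50],None,fx=8,fy=8,interpolation=cv2.INTER_CUBIC))
E
```

```text
pos [432.9 298.9  10.8] psi -90.0 q [ 52.  25. -27.  -0. -38. -52.] w 79.6 F [ 0.4  0.5 -0.2] t 3.1
tool shift before turning mm [ 1.6 -0.6 14.8]  turn deg -0.0  shift after turning mm [ 1.6 -0.6 14.8]
[303.50575703 177.20538226]
```

View pics/s2.png

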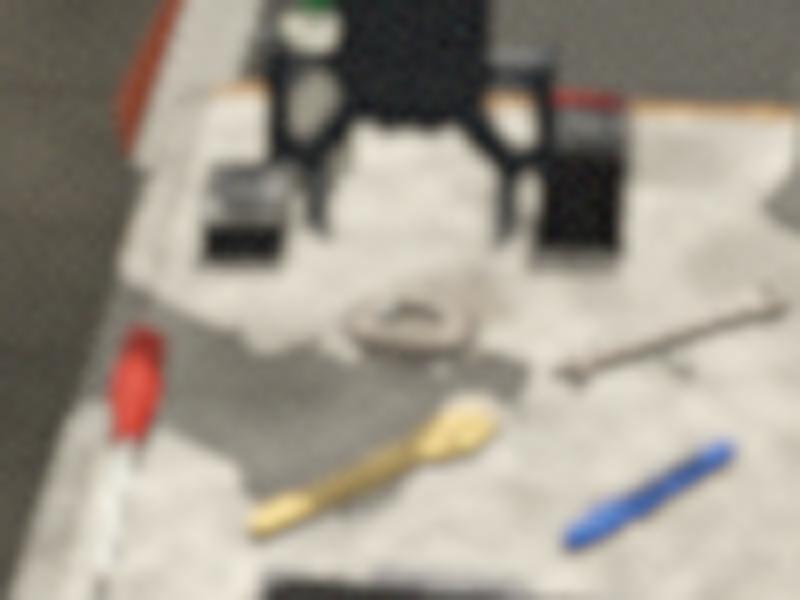

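```bash
python3 - <<'E'
from h import *
p,d=arm.get_image("side");np.savez('side1.npz',p=p,d=d)
X=cloud("side",d)
m=(p.max(2)<70)&(abs(X[...,0]-433)<90)&(abs(X[...,1]-300)<120)&(X[...,2]>-10)&(X[...,2]<120)
ys,xs=np.where(m)
for lo in range(0,120,8):
    q=X[m];k=(q[:,2]>=lo)&(q[:,2]<lo+8)
    if k.any(): print(lo,k.sum(),q[k].min(0).round(0),q[k].max(0).round(0))
print(proj("side",[[433,299,11],[433-45,299,24],[433+45,299,24]]))
p,d=arm.get_image("top");np.savez('top1.npz',p=p,d=d)
u=proj("top",[433,297,5])[0];print(u)
x,y=u.astype(int);cv2.imwrite('pics/t2.png',cv2.resize(p[y-40:y+35,x-50:x+50],None,fx=8,fy=8,interpolation=cv2.INTER_CUBIC))
E
```

```text
0 4 [345. 363.   5.] [503. 385.   8.]
8 16 [346. 354.   8.] [519. 386.  16.]
16 21 [346. 356.  16.] [523. 392.  23.]
24 12 [352. 353.  24.] [523. 387.  31.]
32 13 [498. 377.  33.] [522. 388.  40.]
40 9 [498. 379.  41.] [522. 389.  47.]
48 11 [505. 378.  48.] [522. 387.  55.]
56 9 [505. 380.  57.] [522. 391.  63.]
64 1 [518. 369.  67.] [518. 369.  67.]
88 1 [389. 288.  94.] [389. 288.  94.]
96 19 [369. 282.  97.] [505. 299. 104.]
104 26 [369. 284. 104.] [505. 308. 111.]
112 17 [370. 277. 112.] [505. 302. 120.]
[[303.55148776 175.66022487]
 [292.30665954 172.29101061]
 [314.8224385  173.40966284]]
[252.77881427 219.71183769]
```

View pics/t2.png

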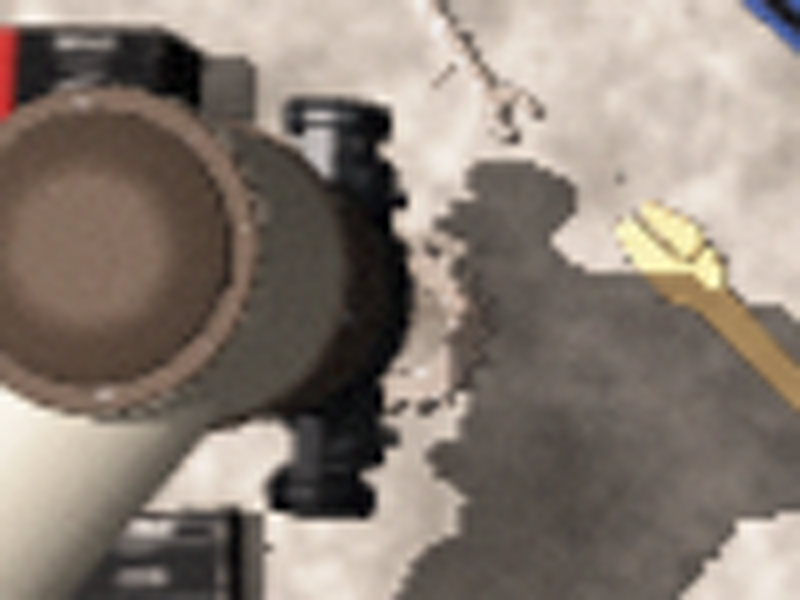

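```bash
python3 - <<'E'
from h import *
f=np.load('side1.npz');p,d=f['p'],f['d'];X=cloud("side",d)
for v in range(152,178):
    print(v,[(u,int(p[v,u].max()),*X[v,u].round(0).astype(int)) for u in (291,293,315,317)])
E
```

```text
152 [(291, 140, np.int64(558), np.int64(-1071), np.int64(835)), (293, 89, np.int64(391), np.int64(308), np.int64(110)), (315, 152, np.int64(477), np.int64(301), np.int64(118)), (317, 218, np.int64(472), np.int64(530), np.int64(-1))]
153 [(291, 111, np.int64(366), np.int64(447), np.int64(31)), (293, 62, np.int64(391), np.int64(308), np.int64(106)), (315, 110, np.int64(477), np.int64(300), np.int64(114)), (317, 206, np.int64(473), np.int64(524), np.int64(-3))]
154 [(291, 72, np.int64(383), np.int64(306), np.int64(102)), (293, 41, np.int64(393), np.int64(292), np.int64(110)), (315, 68, np.int64(478), np.int64(293), np.int64(114)), (317, 174, np.int64(485), np.int64(304), np.int64(108))]
155 [(291, 47, np.int64(385), np.int64(289), np.int64(107)), (293, 45, np.int64(394), np.int64(285), np.int64(109)), (315, 44, np.int64(478), np.int64(288), np.int64(112)), (317, 111, np.int64(485), np.int64(302), np.int64(105))]
156 [(291, 38, np.int64(385), np.int64(289), np.int64(102)), (293, 57, np.int64(394), np.int64(285), np.int64(105)), (315, 42, np.int64(478), np.int64(292), np.int64(105)), (317
[... 4146 characters left out ...]
np.int64(-1))]
175 [(291, 215, np.int64(379), np.int64(324), np.int64(-4)), (293, 217, np.int64(388), np.int64(321), np.int64(-2)), (315, 194, np.int64(477), np.int64(330), np.int64(-2)), (317, 206, np.int64(485), np.int64(331), np.int64(-2))]
176 [(291, 212, np.int64(381), np.int64(311), np.int64(-1)), (293, 210, np.int64(388), np.int64(317), np.int64(-4)), (315, 197, np.int64(477), np.int64(325), np.int64(-4)), (317, 209, np.int64(486), np.int64(323), np.int64(-2))]
177 [(291, 205, np.int64(382), np.int64(305), np.int64(-2)), (293, 204, np.int64(389), np.int64(309), np.int64(-4)), (315, 206, np.int64(478), np.int64(312), np.int64(0)), (317, 215, np.int64(486), np.int64(314), np.int64(-1))]
```

```bash
python3 - <<'E'
from h import *
s=arm.read_state();print(s["position"],s["clock"],np.array(s["joint_vel"]).round(3))
for n,c in(("side0.npz",(140,608)),("side1.npz",(433,299))):
    f=np.load(n);p,d=f['p'],f['d'];X=cloud("side",d)
    m=(np.hypot(X[...,0]-c[0],X[...,1]-c[1])<75)&(X[...,2]>20)&(X[...,2]<500)
    h=np.histogram(X[m][:,2],bins=range(20,500,20));print(n,list(zip(h[1].tolist(),h[0].tolist())))
    print(X[m][np.argsort(X[m][:,2])[:12]].round(0).tolist())
E
```

```text
[434.00268923 299.56394949  12.44513206] 3.25 [-0.005 -0.007  0.    -0.001  0.    -0.001]
side0.npz [(20, 0), (40, 0), (60, 0), (80, 0), (100, 0), (120, 0), (140, 0), (160, 0), (180, 0), (200, 0), (220, 0), (240, 37), (260, 48), (280, 55), (300, 88), (320, 106), (340, 67), (360, 89), (380, 98), (400, 88), (420, 103), (440, 113), (460, 111)]
[[141.0, 656.0, 245.0], [150.0, 657.0, 245.0], [117.0, 572.0, 246.0], [128.0, 561.0, 246.0], [136.0, 562.0, 247.0], [124.0, 559.0, 247.0], [156.0, 651.0, 247.0], [147.0, 650.0, 247.0], [160.0, 651.0, 247.0], [133.0, 556.0, 248.0], [124.0, 561.0, 251.0], [143.0, 652.0, 251.0]]
side1.npz [(20, 0), (40, 7), (60, 35), (80, 42), (100, 112), (120, 123), (140, 184), (160, 56), (180, 99), (200, 119), (220, 81), (240, 116), (260, 108), (280, 121), (300, 156), (320, 177), (340, 197), (360, 215), (380, 187), (400, 56), (420, 0), (440, 0), (460, 0)]
[[395.0, 296.0, 50.0], [392.0, 293.0, 52.0], [479.0, 289.0, 55.0], [396.0, 294.0, 56.0], [483.0, 286.0, 56.0], [483.0, 290.0, 59.0], [479.0, 288.0, 59.0], [393.0, 286.0, 60.0], [384.0, 292.0, 61.0], [486.0, 293.0, 61.0], [388.0, 290.0, 62.0], [479.0, 291.0, 62.0]]
```

Emit:
drive_tool(
  steps=[
    [0.001,0,0.003,0,0.078],
    [0,0,0.003,0,0.078],
    [0,0,0.003,0,0.078],
    [0,0,0,0,0.078],
  ],
)

```text
clock: 3.65
position: [433.3, 297.5, 2.1]
ee_rot: [-0.707, 0.708, -0.0, -0.0]
contact_force: [-0.3, 0.0, -0.6]
gripper_width: 78.1
```

Emit:
drive_tool(
  steps=[
    [0,0,0.002,0,0.078],
    [0,0,0.002,0,0.078],
    [0,0,0,0,0.078],
  ],
)

```text
clock: 3.95
position: [433.4, 297.6, -1.8]
ee_rot: [-0.707, 0.708, -0.0, -0.0]
contact_force: [0.7, -0.5, -0.1]
gripper_width: 77.8
```

```bash
python3 - <<'E'
from h import *
plan(433.5,297.3,-4,-90)
p,d=arm.get_image("side");X=cloud("side",d)
m=(np.hypot(X[...,0]-433,X[...,1]-299)<75)&(X[...,2]>12)&(X[...,2]<500)
print(X[m][np.argsort(X[m][:,2])[:12]].round(0).tolist())
x,y=303,165;cv2.imwrite('pics/s3.png',cv2.resize(p[y-30:y+30,x-40:x+40],None,fx=10,fy=10,interpolation=cv2.INTER_CUBIC))
E
```

```text
pos [433.4 297.6  -1.8] psi -90.1 q [ 52.  26. -27.  -0. -36. -52.] w 77.8 F [ 0.7 -0.5 -0.1] t 3.95
tool shift before turning mm [ 0.3 -0.1  2.2]  turn deg -0.1  shift after turning mm [ 0.3 -0.1  2.2]
[[453.0, 273.0, 12.0], [396.0, 289.0, 41.0], [392.0, 288.0, 41.0], [483.0, 293.0, 43.0], [479.0, 285.0, 44.0], [476.0, 283.0, 44.0], [487.0, 290.0, 45.0], [396.0, 288.0, 46.0], [475.0, 288.0, 46.0], [393.0, 285.0, 47.0], [384.0, 291.0, 48.0], [479.0, 284.0, 49.0]]
```

View pics/s3.png

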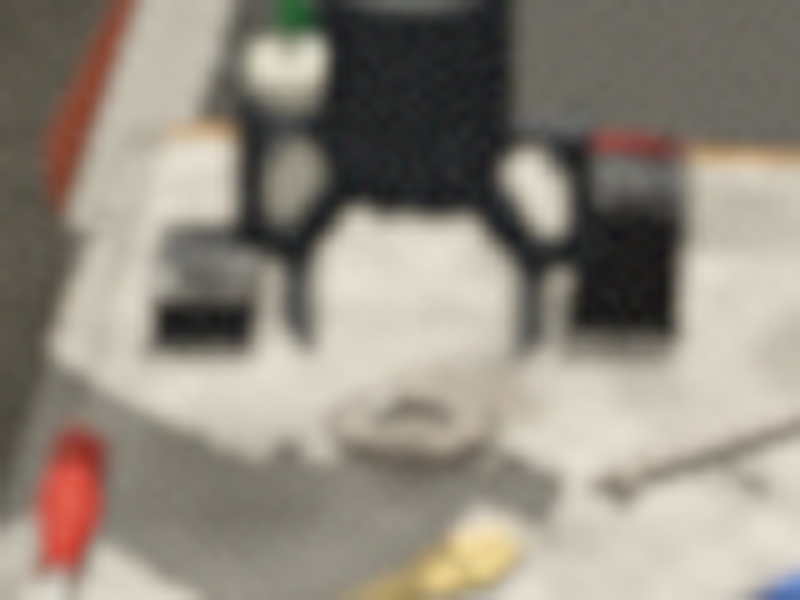

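Emit:
drive_tool(
  steps=[
    [0,0,0.002,0,0.078],
    [0,0,0.001,0,0.078],
    [0,0,0,0,0.078],
  ],
)

```text
clock: 4.3
position: [433.4, 297.7, -4.7]
ee_rot: [-0.707, 0.708, -0.0, -0.0]
contact_force: [0.4, -0.2, -0.7]
gripper_width: 78.1
```

Emit:
drive_tool(
  steps=[
    [0,0,0.001,0,0.078],
    [0,0,0.001,0,0.078],
    [0,0,0,0,0.078],
  ],
)

```text
clock: 4.6
position: [433.5, 297.7, -6.6]
ee_rot: [-0.707, 0.708, -0.0, -0.0]
contact_force: [0.0, -0.2, -0.0]
gripper_width: 78.3
```

Emit:
drive_tool(
  steps=[
    [0,0,0.001,0,0.078],
    [0,0,0.001,0,0.078],
    [0,0,0,0,0.078],
  ],
)

```text
clock: 4.9
position: [433.4, 297.7, -8.7]
ee_rot: [-0.707, 0.708, -0.0, -0.0]
contact_force: [-0.5, 0.3, 0.4]
gripper_width: 78.0
```

Emit:
drive_tool(
  steps=[
    [0,0,0.001,0,0.078],
    [0,0,0.001,0,0.078],
    [0,0,0,0,0.078],
  ],
)

```text
clock: 5.2
position: [433.4, 297.7, -10.7]
ee_rot: [-0.707, 0.708, -0.0, -0.0]
contact_force: [0.5, 0.4, 0.2]
gripper_width: 77.9
```

Emit:
drive_tool(
  steps=[
    [0,0,0.001,0,0.078],
    [0,0,0.001,0,0.078],
    [0,0,0,0,0.078],
  ],
)

```text
clock: 5.5
position: [433.5, 297.7, -12.7]
ee_rot: [-0.707, 0.708, -0.0, -0.0]
contact_force: [-0.6, 0.6, 0.4]
gripper_width: 78.0
```

Emit:
drive_tool(
  steps=[
    [0,0,0.001,0,0.078],
    [0,0,0.001,0,0.078],
    [0,0,0,0,0.078],
  ],
)

```text
clock: 5.8
position: [433.5, 297.7, -14.6]
ee_rot: [-0.707, 0.708, -0.0, -0.0]
contact_force: [0.3, -0.7, -0.0]
gripper_width: 78.0
```

```bash
python3 - <<'E'
from h import *
plan(433.5,297.3,-4,-90)
p,d=arm.get_image("side");X=cloud("side",d);np.savez('side2.npz',p=p,d=d)
m=(np.hypot(X[...,0]-433,X[...,1]-299)<75)&(X[...,2]>12)&(X[...,2]<500)
print(X[m][np.argsort(X[m][:,2])[:12]].round(0).tolist())
x,y=303,165;cv2.imwrite('pics/s4.png',cv2.resize(p[y-30:y+30,x-40:x+40],None,fx=10,fy=10,interpolation=cv2.INTER_CUBIC))
E
```

```text
pos [433.5 297.7 -14.6] psi -90.1 q [ 52.  28. -28.  -0. -34. -52.] w 78.0 F [ 0.3 -0.7 -0. ] t 5.8
tool shift before turning mm [  0.4  -0.  -10.6]  turn deg -0.1  shift after turning mm [  0.4  -0.  -10.6]
[[392.0, 290.0, 27.0], [476.0, 283.0, 30.0], [392.0, 290.0, 31.0], [480.0, 282.0, 31.0], [397.0, 282.0, 31.0], [396.0, 286.0, 33.0], [479.0, 286.0, 34.0], [483.0, 294.0, 34.0], [476.0, 282.0, 36.0], [475.0, 289.0, 36.0], [396.0, 289.0, 36.0], [388.0, 287.0, 37.0]]
```

View pics/s4.png

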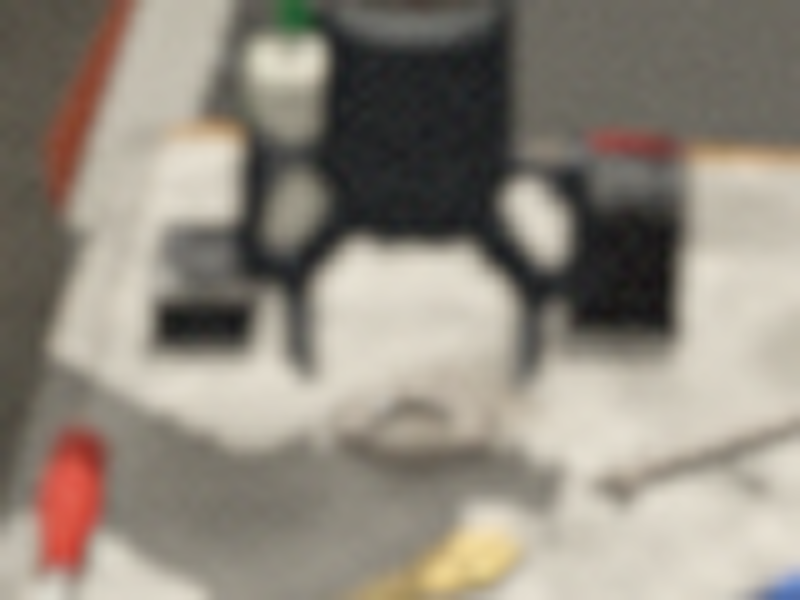

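Emit:
drive_tool(
  steps=[
    [0,0,0.004,0,0.078],
    [0,0,0.004,0,0.078],
    [0,0,0.004,0,0.078],
    [0,0,0,0,0.078],
  ],
)

```text
clock: 6.25
position: [433.1, 297.3, -27.3]
ee_rot: [-0.707, 0.708, -0.0, -0.001]
contact_force: [-1.0, -0.0, -0.5]
gripper_width: 78.2
```

Emit:
drive_tool(
  steps=[
    [0,0,0.002,0,0.078],
    [0,0,0.002,0,0.078],
    [0,0,0,0,0.078],
  ],
)

```text
clock: 6.55
position: [433.4, 297.6, -30.7]
ee_rot: [-0.707, 0.708, -0.0, -0.0]
contact_force: [0.3, 0.1, -0.2]
gripper_width: 77.8
```

```bash
python3 - <<'E'
from h import *
plan(433.5,297.3,-4,-90)
p,d=arm.get_image("side");X=cloud("side",d);np.savez('side2.npz',p=p,d=d)
m=(np.hypot(X[...,0]-433,X[...,1]-299)<75)&(X[...,2]>9)&(X[...,2]<500)
print(X[m][np.argsort(X[m][:,2])[:12]].round(0).tolist())
x,y=303,165;cv2.imwrite('pics/s5.png',cv2.resize(p[y-30:y+30,x-40:x+40],None,fx=10,fy=10,interpolation=cv2.INTER_CUBIC))
E
```

```text
pos [433.4 297.6 -30.7] psi -90.1 q [ 52.  29. -29.  -0. -32. -52.] w 77.8 F [ 0.3  0.1 -0.2] t 6.55
tool shift before turning mm [  0.3  -0.1 -26.7]  turn deg -0.1  shift after turning mm [  0.3  -0.1 -26.7]
[[455.0, 302.0, 9.0], [464.0, 287.0, 9.0], [441.0, 277.0, 9.0], [420.0, 290.0, 10.0], [412.0, 289.0, 10.0], [445.0, 269.0, 10.0], [454.0, 316.0, 10.0], [419.0, 295.0, 11.0], [446.0, 313.0, 11.0], [391.0, 292.0, 11.0], [479.0, 292.0, 12.0], [458.0, 312.0, 12.0]]
```

View pics/s5.png

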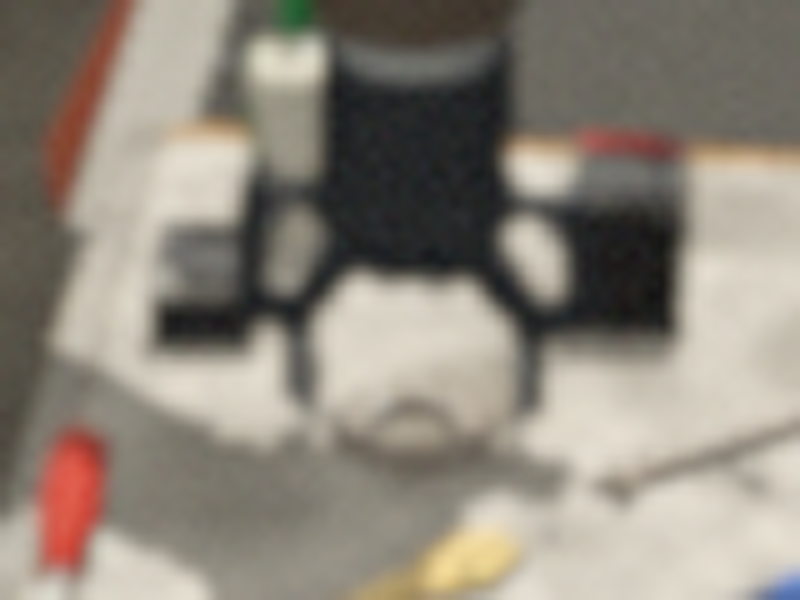

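Emit:
drive_tool(
  steps=[
    [0,0,0.002,0,0.078],
    [0,0,0.002,0,0.078],
    [0,0,0.001,0,0.078],
    [0,0,0,0,0.078],
  ],
)

```text
clock: 7.0
position: [433.4, 297.6, -35.7]
ee_rot: [-0.707, 0.708, -0.0, -0.0]
contact_force: [0.5, -0.7, 0.3]
gripper_width: 78.1
```

Emit:
drive_tool(
  steps=[
    [0,0,0.001,0,0.078],
    [0,0,0.001,0,0.078],
    [0,0,0,0,0.078],
  ],
)

```text
clock: 7.3
position: [433.5, 297.7, -37.6]
ee_rot: [-0.707, 0.708, -0.0, -0.0]
contact_force: [-0.2, 0.1, -0.0]
gripper_width: 78.0
```

Emit:
drive_tool(
  steps=[
    [0,0,0.001,0,0.078],
    [0,0,0.001,0,0.078],
    [0,0,0,0,0.078],
  ],
)

```text
clock: 7.6
position: [433.4, 297.7, -39.7]
ee_rot: [-0.707, 0.708, -0.0, -0.0]
contact_force: [0.4, -0.1, 0.1]
gripper_width: 77.7
```

Emit:
drive_tool(
  steps=[
    [0,0,0.001,0,0.078],
    [0,0,0,0,0.078],
  ],
)

```text
clock: 7.8
position: [433.6, 297.8, -40.0]
ee_rot: [-0.707, 0.707, -0.0, 0.0]
contact_force: [-1.0, -0.6, 3.4]
gripper_width: 77.9
```

Emit:
drive_tool(
  steps=[
    [0,0,0.001,0,0.078],
    [0,0,0,0,0.078],
  ],
)

```text
clock: 8.0
position: [433.6, 297.8, -40.1]
ee_rot: [-0.707, 0.707, -0.0, 0.0]
contact_force: [-3.0, -1.4, 11.6]
gripper_width: 77.7
```

```bash
python3 - <<'E'
from h import *
plan(433.5,297.3,-4,-90)
p,d=arm.get_image("side");X=cloud("side",d);np.savez('side2.npz',p=p,d=d)
x,y=303,165;cv2.imwrite('pics/s6.png',cv2.resize(p[y-30:y+30,x-40:x+40],None,fx=10,fy=10,interpolation=cv2.INTER_CUBIC))
E
```

```text
pos [433.6 297.8 -40.1] psi -90.1 q [ 52.  30. -29.   0. -31. -52.] w 77.7 F [-3.  -1.4 11.6] t 8.0
tool shift before turning mm [  0.5   0.1 -36.1]  turn deg -0.1  shift after turning mm [  0.5   0.1 -36.1]
```

View pics/s6.png

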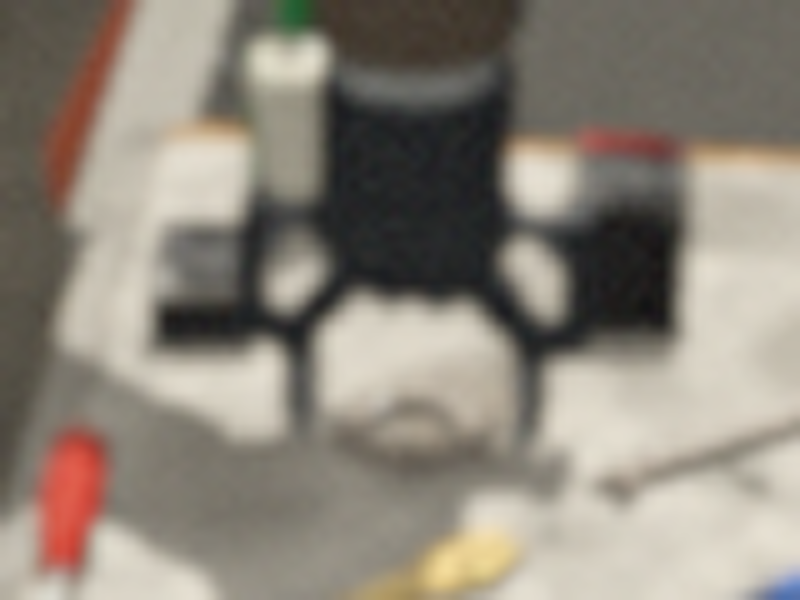

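Emit:
drive_tool(
  steps=[
    [0,0,-0.004,0,0.078],
    [0,0,-0.0035,0,0.078],
    [0,0,0,0,0.064],
    [0,0,0,0,0.06],
    [0,0,0,0,0.06],
    [0,0,0,0,0.06],
    [0,0,0,0,0.06],
  ],
)

```text
clock: 8.75
position: [433.8, 298.0, -32.8]
ee_rot: [-0.707, 0.707, -0.0, 0.0]
contact_force: [-1.5, -1.1, 10.5]
gripper_width: 63.5
```

Emit:
drive_tool(
  steps=[
    [0,0,-0.001,0,0.055],
    [0,0,-0.003,0,0.055],
    [0,0,-0.01,0,0.055],
    [0,0,-0.02,0,0.055],
    [0,0,-0.03,0,0.055],
    [0,0,-0.03,0,0.055],
    [0,0,0,0,0.055],
    [0,0,0,0,0.055],
  ],
)

```text
clock: 9.55
position: [433.5, 297.9, 60.7]
ee_rot: [-0.707, 0.708, 0.0, 0.001]
contact_force: [-0.5, -0.5, -1.6]
gripper_width: 63.5
```

```bash
python3 - <<'E'
from h import *
plan(433.3,-60.7,60,-94.6)
p,d=arm.get_image("side");X=cloud("side",d);np.savez('side2.npz',p=p,d=d)
x,y=303,155;cv2.imwrite('pics/s7.png',cv2.resize(p[y-30:y+30,x-40:x+40],None,fx=10,fy=10,interpolation=cv2.INTER_CUBIC))
E
```

```text
pos [433.5 297.9  60.7] psi -90.1 q [ 52.  21. -24.  -0. -45. -52.] w 63.5 F [-0.5 -0.5 -1.6] t 9.55
tool shift before turning mm [ 3.586e+02 -4.000e-01  2.000e-01]  turn deg 4.5  shift after turning mm [357.5 -28.6   0.7]
```

View pics/s7.png

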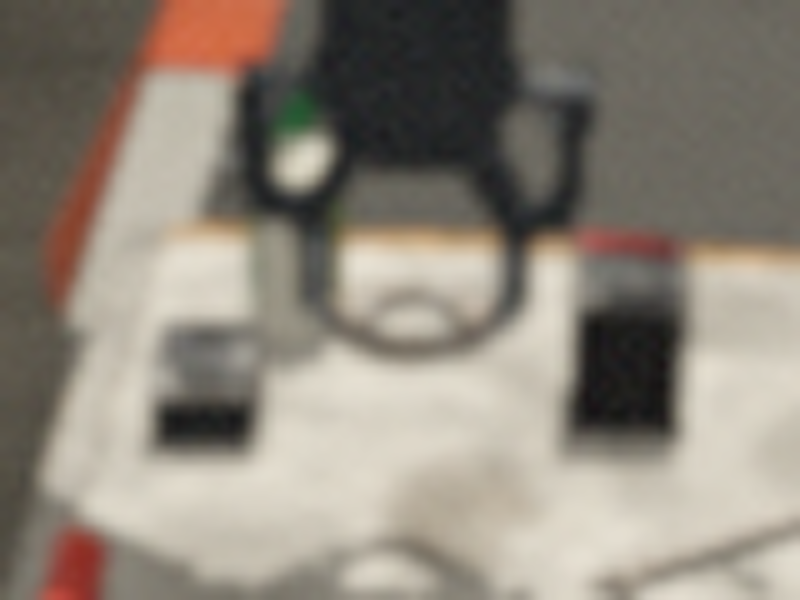

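Emit:
drive_tool(
  steps=[
    [0.045,0,0,0,0.055],
    [0.045,0,0,0,0.055],
    [0.045,0,0,0,0.055],
    [0.045,0,0,0,0.055],
    [0.045,0,0,0,0.055],
    [0.045,0,0,0,0.055],
    [0.045,0,0,0,0.055],
    [0.0436,0,0,0,0.055],
    [0,0,0,0,0.055],
    [0,0,0,0,0.055],
  ],
)

```text
clock: 10.6
position: [432.0, -62.0, 58.9]
ee_rot: [-0.706, 0.709, 0.001, -0.001]
contact_force: [-0.0, -0.0, -1.1]
gripper_width: 62.8
```

```bash
python3 - <<'E'
from h import *
plan(433.3,-60.7,-20,-90)
p,d=arm.get_image("top");np.savez('top2.npz',p=p,d=d)
u=proj("top",[470,-30,5])[0]
x,y=u.astype(int);cv2.imwrite('pics/t3.png',cv2.resize(p[y-45:y+45,x-60:x+60],None,fx=6,fy=6,interpolation=cv2.INTER_CUBIC))
E
```

```text
pos [432.  -62.   58.9] psi -90.2 q [ 13.  14. -36.  -0. -40. -14.] w 62.8 F [-0.  -0.  -1.1] t 10.6
tool shift before turning mm [-1.4 -1.5 78.9]  turn deg -0.2  shift after turning mm [-1.3 -1.3 78.9]
```

View pics/t3.png

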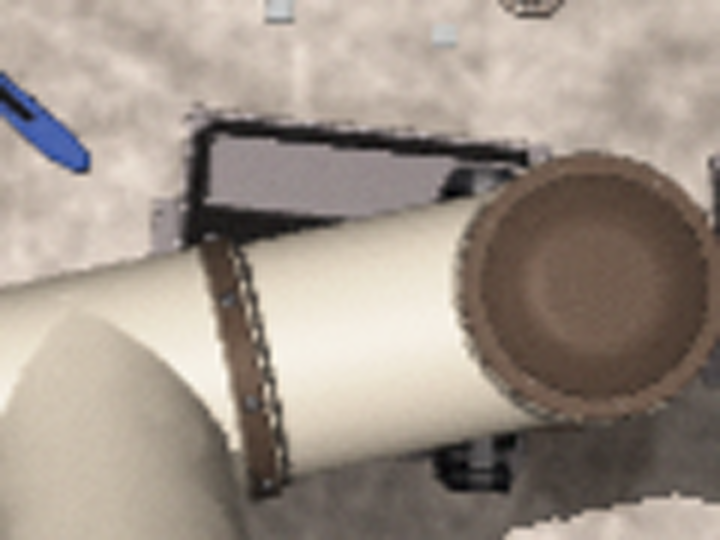

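Emit:
drive_tool(
  steps=[
    [-0.001,-0.001,0.025,0,0.055],
    [0,0,0.025,0,0.055],
    [0,0,0.015,0,0.055],
    [0,0,0.008,0,0.055],
    [0,0,0.002,0,0.055],
    [0,0,0.002,0,0.055],
    [0,0,0,0,0.055],
  ],
)

```text
clock: 11.35
position: [434.6, -59.4, -16.6]
ee_rot: [-0.707, 0.707, -0.0, 0.0]
contact_force: [0.2, 0.1, -0.7]
gripper_width: 63.4
```

Emit:
drive_tool(
  steps=[
    [0,0,0.001,0,0.055],
    [0,0,0.001,0,0.055],
    [0,0,0,0,0.055],
  ],
)

```text
clock: 11.65
position: [434.2, -59.9, -18.8]
ee_rot: [-0.707, 0.708, -0.0, 0.0]
contact_force: [-0.4, -0.8, -1.3]
gripper_width: 62.9
```

Emit:
drive_tool(
  steps=[
    [0,0,0.001,0,0.055],
    [0,0,0.0005,0,0.055],
    [0,0,0,0,0.055],
    [0,0,0,0,0.068],
    [0,0,0,0,0.074],
    [0,0,0,0,0.076],
    [0,0,0,0,0.076],
  ],
)

```text
clock: 12.35
position: [434.2, -59.8, -20.4]
ee_rot: [-0.707, 0.708, -0.0, 0.0]
contact_force: [1.2, -0.1, -0.1]
gripper_width: 75.9
```

Emit:
drive_tool(
  steps=[
    [0,0,-0.01,0,0.076],
    [0,0,-0.03,0,0.076],
    [0,0,-0.04,0,0.076],
    [0,0,-0.04,0,0.076],
    [-0.05,0,0,0,0.06],
    [-0.05,0,0,0,0.05],
    [-0.05,0,0,0,0.05],
    [-0.05,0,0,0,0.05],
    [0,0,0,0,0.05],
  ],
)

```text
clock: 13.25
position: [435.5, 145.4, 100.9]
ee_rot: [0.709, -0.705, 0.001, -0.002]
contact_force: [0.2, -0.8, 0.5]
gripper_width: 50.0
```

```bash
python3 - <<'E'
from h import *
plan(620.2,-112,100,-90)
p,d=arm.get_image("top");np.savez('top2.npz',p=p,d=d);X=cloud("top",d)
u=proj("top",[470,-30,5])[0]
x,y=u.astype(int);cv2.imwrite('pics/t4.png',cv2.resize(p[y-45:y+45,x-60:x+60],None,fx=6,fy=6,interpolation=cv2.INTER_CUBIC))
m=(np.hypot(X[...,0]-433,X[...,1]+60.7)<38)
print(np.percentile(X[m][:,2],[5,25,50,75,95]).round(1))
E
```

```text
pos [435.5 145.4 100.9] psi -89.7 q [ 39.  12. -30.   0. -47. -39.] w 50.0 F [ 0.2 -0.8  0.5] t 13.25
tool shift before turning mm [ 258.5 -183.1    1. ]  turn deg 0.3  shift after turning mm [ 257.4 -184.7    0.9]
[ 2.3  5.   8.4 12.8 15.7]
```

View pics/t4.png

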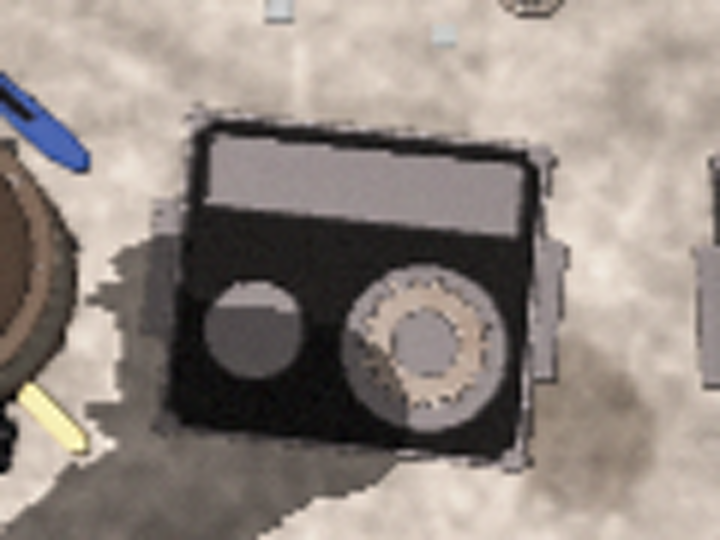

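Emit:
drive_tool(
  steps=[
    [0.0373,-0.0263,0,0,0.05],
    [0.0373,-0.0263,0,0,0.05],
    [0.0373,-0.0263,0,0,0.05],
    [0.0373,-0.0263,0,0,0.05],
    [0.0373,-0.0263,0,0,0.05],
    [0.0373,-0.0263,0,0,0.05],
    [0.0347,-0.0257,0,0,0.05],
    [0,0,0,0,0.05],
    [0,0,0,0,0.05],
  ],
)

```text
clock: 14.2
position: [616.5, -120.4, 99.1]
ee_rot: [-0.705, 0.709, 0.001, -0.0]
contact_force: [-0.7, 0.8, -0.4]
gripper_width: 49.7
```

```bash
python3 - <<'E'
from h import *
plan(620.5,-112.2,-26.5,-90)
E
```

```text
pos [ 616.5 -120.4   99.1] psi -90.3 q [  4.  27.  -7.  -0. -56.  -4.] w 49.7 F [-0.7  0.8 -0.4] t 14.2
tool shift before turning mm [ -8.2  -4.2 125.6]  turn deg -0.3  shift after turning mm [ -8.2  -4.  125.6]
```

Emit:
drive_tool(
  steps=[
    [-0.004,-0.002,0.03,0,0.05],
    [-0.004,-0.002,0.03,0,0.05],
    [0,0,0.03,0,0.05],
    [0,0,0.015,0,0.05],
    [0,0,0,0,0.05],
    [0,0,0,0,0.05],
  ],
)

```text
clock: 14.8
position: [621.4, -110.0, -4.6]
ee_rot: [0.707, -0.707, 0.0, -0.0]
contact_force: [0.3, 1.2, 0.7]
gripper_width: 50.1
```

```bash
python3 - <<'E'
from h import *
plan(620.5,-112.2,-26.5,-90)
p,d=arm.get_image("side");x,y=proj("side",[620,-112,25])[0].astype(int);cv2.imwrite('pics/s8.png',cv2.resize(p[y-30:y+30,x-40:x+40],None,fx=10,fy=10,interpolation=cv2.INTER_CUBIC))
E
```

```text
pos [ 621.4 -110.    -4.6] psi -90.0 q [  5.  34. -12.   0. -44.  -5.] w 50.1 F [0.3 1.2 0.7] t 14.8
tool shift before turning mm [ 2.2  0.9 21.9]  turn deg 0.0  shift after turning mm [ 2.2  0.9 21.9]
```

View pics/s8.png

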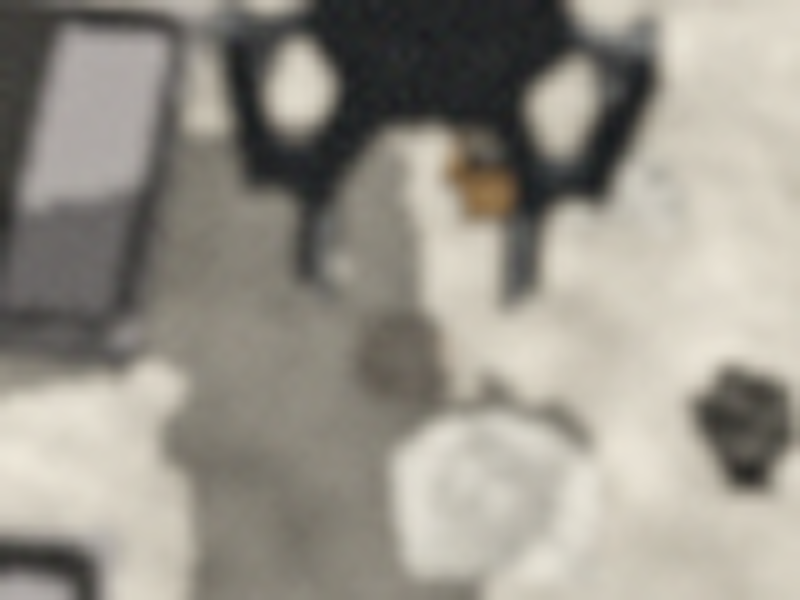

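Emit:
drive_tool(
  steps=[
    [0.002,0.001,0.01,0,0.05],
    [0,0,0.008,0,0.05],
    [0,0,0.003,0,0.05],
    [0,0,0,0,0.05],
  ],
)

```text
clock: 15.25
position: [619.9, -112.6, -27.3]
ee_rot: [-0.707, 0.708, 0.001, -0.001]
contact_force: [-0.6, 0.1, -0.9]
gripper_width: 50.2
```

Emit:
drive_tool(
  steps=[
    [0,0,0.0005,0,0.04],
    [0,0,0,0,0.03],
    [0,0,0,0,0.026],
    [0,0,0,0,0.026],
    [0,0,0,0,0.026],
    [0,0,0,0,0.026],
  ],
)

```text
clock: 15.85
position: [621.0, -112.6, -26.5]
ee_rot: [-0.707, 0.707, -0.0, 0.0]
contact_force: [-0.1, -1.0, 4.8]
gripper_width: 29.6
```

Emit:
drive_tool(
  steps=[
    [0,0,-0.002,0,0.02],
    [0,0,-0.01,0,0.02],
    [0,0,-0.03,0,0.02],
    [0,0,-0.04,0,0.02],
    [0,0,0,0,0.02],
    [0,0,0,0,0.02],
  ],
)

```text
clock: 16.45
position: [621.2, -112.3, 56.6]
ee_rot: [-0.707, 0.708, -0.001, 0.001]
contact_force: [0.7, -0.1, -1.0]
gripper_width: 29.9
```

```bash
python3 - <<'E'
from h import *
plan(440.3,25.2,55,-90)
E
```

```text
pos [ 621.2 -112.3   56.6] psi -90.1 q [  4.  30.  -9.  -0. -51.  -4.] w 29.9 F [ 0.7 -0.1 -1. ] t 16.45
tool shift before turning mm [-137.3  181.1    1.2]  turn deg -0.1  shift after turning mm [-137.5  180.9    1.6]
```

Emit:
drive_tool(
  steps=[
    [-0.0275,0.0362,0,0,0.02],
    [-0.0275,0.0362,0,0,0.02],
    [-0.0275,0.0362,0,0,0.02],
    [-0.0275,0.0362,0,0,0.02],
    [-0.0275,0.0362,0,0,0.02],
    [0,0,0,0,0.02],
    [0,0,0,0,0.02],
    [0,0,0,0,0.02],
  ],
)

```text
clock: 17.25
position: [440.2, 25.1, 54.8]
ee_rot: [-0.707, 0.708, -0.0, -0.0]
contact_force: [0.9, -0.5, -1.5]
gripper_width: 29.7
```

```bash
python3 - <<'E'
from h import *
plan(440.3,25.2,-15,-90)
p,d=arm.get_image("side");x,y=proj("side",[440,25,50])[0].astype(int);cv2.imwrite('pics/s9.png',cv2.resize(p[y-30:y+30,x-40:x+40],None,fx=10,fy=10,interpolation=cv2.INTER_CUBIC))
E
```

```text
pos [440.2  25.1  54.8] psi -90.1 q [ 25.  15. -36.   0. -40. -25.] w 29.7 F [ 0.9 -0.5 -1.5] t 17.25
tool shift before turning mm [-0.1 -0.1 69.8]  turn deg -0.1  shift after turning mm [-0.1 -0.1 69.8]
```

View pics/s9.png

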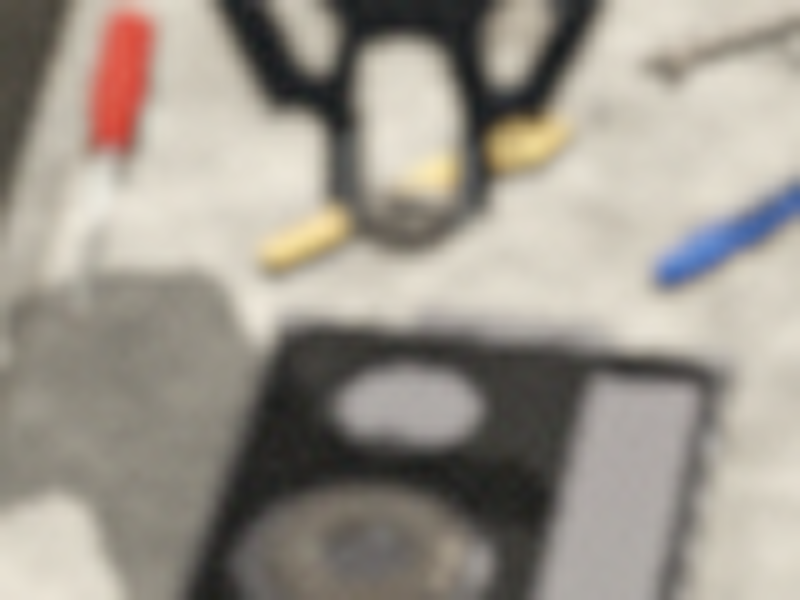

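Emit:
drive_tool(
  steps=[
    [0,0,0.025,0,0.02],
    [0,0,0.025,0,0.02],
    [0,0,0.015,0,0.02],
    [0,0,0.004,0,0.02],
    [0,0,0.002,0,0.02],
    [0,0,0,0,0.02],
    [0,0,0,0,0.02],
  ],
)

```text
clock: 18.0
position: [440.5, 25.3, -15.3]
ee_rot: [-0.707, 0.708, -0.0, 0.001]
contact_force: [-0.1, -0.3, -0.0]
gripper_width: 29.9
```

Emit:
drive_tool(
  steps=[
    [0,0,0,0,0.034],
    [0,0,0,0,0.04],
    [0,0,0,0,0.044],
    [0,0,0,0,0.044],
    [0,0,-0.01,0,0.05],
    [0,0,-0.03,0,0.05],
    [0,0,-0.04,0,0.05],
    [0,0,-0.04,0,0.05],
    [-0.04,0,0,0,0.05],
    [-0.05,0,0,0,0.05],
    [-0.05,0,0,0,0.05],
    [-0.05,0,0,0,0.05],
    [-0.04,0,0,0,0.05],
    [0,0,0,0,0.05],
    [0,0,0,0,0.05],
  ],
)

```text
clock: 19.5
position: [439.5, 255.8, 104.3]
ee_rot: [0.707, -0.707, -0.0, 0.0]
contact_force: [-0.2, -0.8, 0.0]
gripper_width: 49.6
```

```bash
python3 - <<'E'
from h import *
plan(565.7,302.7,100,-143)
p,d=arm.get_image("top");np.savez('top3.npz',p=p,d=d);X=cloud("top",d)
u=proj("top",[470,-30,5])[0]
x,y=u.astype(int);cv2.imwrite('pics/t5.png',cv2.resize(p[y-45:y+45,x-60:x+60],None,fx=6,fy=6,interpolation=cv2.INTER_CUBIC))
# spanner line: hi-res view and head/tail points
H=X[...,2];mm=np.zeros(H.shape,np.uint8);mm[155:200,236:272]=(H[155:200,236:272]>4)
n,l,st,ce=cv2.connectedComponentsWithStats(mm);i=1+np.argmax(st[1:,4]);ys,xs=np.where(l==i)
W=plane("top",np.c_[xs,ys],8)[:,:2];c=W.mean(0);u_,s_,v=np.linalg.svd(W-c);t=(W-c)@v[0];n_=(W-c)@v[1]
print(len(W),c,v[0],t.min(),t.max(),n_.min(),n_.max());
for a in range(-75,76,15):
    k=(t>=a)&(t<a+15)
    if k.any(): print(a,k.sum(),n_[k].min().round(1),n_[k].max().round(1))
E
```

```text
pos [439.5 255.8 104.3] psi -90.0 q [ 49.  16. -24.  -0. -50. -48.] w 49.6 F [-0.2 -0.8  0. ] t 19.5
tool shift before turning mm [ -46.8 -126.2    4.2]  turn deg 53.0  shift after turning mm [-129.   -38.5    4.3]
518 [533.23197318 312.64598854] [-0.96819893 -0.25018159] -94.36641810625176 44.295885347650035 -46.63340775114931 53.733618725373
-75 24 -10.2 9.7
-60 24 -3.7 13.8
-45 20 5.2 19.6
-30 21 -37.3 28.5
-15 70 -40.4 32.6
0 129 -43.5 39.6
15 144 -46.6 53.7
30 63 -34.6 45.2
```

View pics/t5.png

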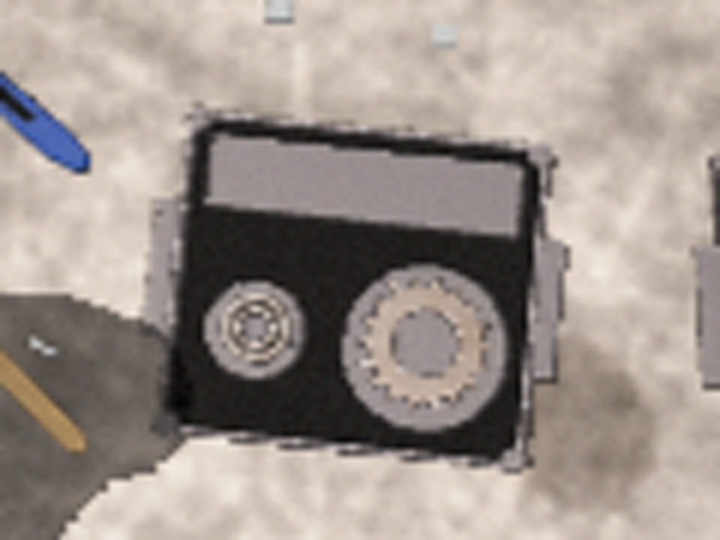

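```bash
python3 - <<'E'
from h import *
f=np.load('top0.npz');X=cloud("top",f['d']);H=X[...,2]
mm=np.zeros(H.shape,np.uint8);mm[155:200,236:272]=(H[155:200,236:272]>4)
n,l,st,ce=cv2.connectedComponentsWithStats(mm);i=1+np.argmax(st[1:,4]);ys,xs=np.where(l==i)
W=plane("top",np.c_[xs,ys],8)[:,:2];c=W.mean(0);v=np.linalg.svd(W-c)[2];t=(W-c)@v[0];n_=(W-c)@v[1]
print(len(W),c,v[0],np.degrees(np.arctan2(v[0][1],v[0][0])),t.min(),t.max())
for a in range(-75,76,15):
    k=(t>=a)&(t<a+15)
    if k.any(): print(a,k.sum(),n_[k].min().round(1),n_[k].max().round(1))
hsv=cv2.cvtColor(f['p'],cv2.COLOR_BGR2HSV);m=(hsv[...,0]>100)&(hsv[...,0]<130)&(hsv[...,1]>100);m[:160]=0;m[200:]=0;m[:,:280]=0;m[:,320:]=0
ys,xs=np.where(m);W=plane("top",np.c_[xs,ys],9)[:,:2];c=W.mean(0);v=np.linalg.svd(W-c)[2];t=(W-c)@v[0];n_=(W-c)@v[1]
print('lever',c,np.degrees(np.arctan2(v[0][1],v[0][0])),'mid',c+v[0]*(t.min()+t.max())/2+v[1]*(n_.min()+n_.max())/2)
E
```

```text
176 [568.76584817 305.84032009] [-0.78771599 -0.61603857] -141.97257648728595 -65.02596513794417 73.66886987009644
-75 6 -12.0 9.6
-60 23 -12.6 8.9
-45 23 -6.7 9.9
-30 19 -5.1 6.7
-15 22 -6.4 6.5
0 18 -4.8 9.9
15 16 -5.0 5.4
30 18 -7.7 6.5
45 15 -4.2 4.5
60 16 -10.5 6.1
lever [554.92160854 154.08708553] -129.86283137987127 mid [557.30366437 157.22880197]
```

Emit:
drive_tool(
  steps=[
    [-0.0118,-0.0315,0,7.43,0.05],
    [0,0,0,7.43,0.05],
    [0,0,0,7.43,0.05],
    [0,0,0,7.43,0.05],
    [0,0,0,7.43,0.05],
    [0,0,0,7.43,0.05],
    [0,0,0,7.42,0.05],
    [0,0,0,0,0.05],
    [0,0,0,0,0.05],
  ],
)

```text
clock: 20.45
position: [471.5, 265.8, 104.3]
ee_rot: [-0.326, 0.946, -0.0, -0.0]
contact_force: [0.2, 1.0, 0.5]
gripper_width: 50.3
```

```bash
python3 - <<'E'
from h import *
plan(565.4,303.2,10,-142)
E
```

```text
pos [471.5 265.8 104.3] psi -142.0 q [ 47.  19. -19.  -0. -52. -99.] w 50.3 F [0.2 1.  0.5] t 20.45
tool shift before turning mm [-97.  -28.4  94.2]  turn deg 0.0  shift after turning mm [-97.  -28.3  94.3]
```

Emit:
drive_tool(
  steps=[
    [-0.0323,-0.0095,0,0,0.045],
    [-0.0323,-0.0095,0,0,0.045],
    [-0.0323,-0.0094,0.01,0,0.045],
    [0,0,0.03,0,0.045],
    [0,0,0.03,0,0.045],
    [0,0,0.02,0,0.045],
    [0,0,0,0,0.045],
    [0,0,0,0,0.045],
  ],
)

```text
clock: 21.25
position: [565.8, 303.8, 14.4]
ee_rot: [-0.326, 0.946, -0.0, 0.0]
contact_force: [0.4, 0.3, 0.5]
gripper_width: 45.1
```

```bash
python3 - <<'E'
from h import *
plan(565.4,303.2,-25,-142)
p,d=arm.get_image("side");x,y=proj("side",[565,303,25])[0].astype(int);cv2.imwrite('pics/s10.png',cv2.resize(p[y-30:y+30,x-40:x+40],None,fx=10,fy=10,interpolation=cv2.INTER_CUBIC))
E
```

```text
pos [565.8 303.8  14.4] psi -142.0 q [ 43.  34.  -9.   0. -47. -95.] w 45.1 F [0.4 0.3 0.5] t 21.25
tool shift before turning mm [ 0.7 -0.3 39.4]  turn deg 0.0  shift after turning mm [ 0.7 -0.3 39.4]
```

View pics/s10.png

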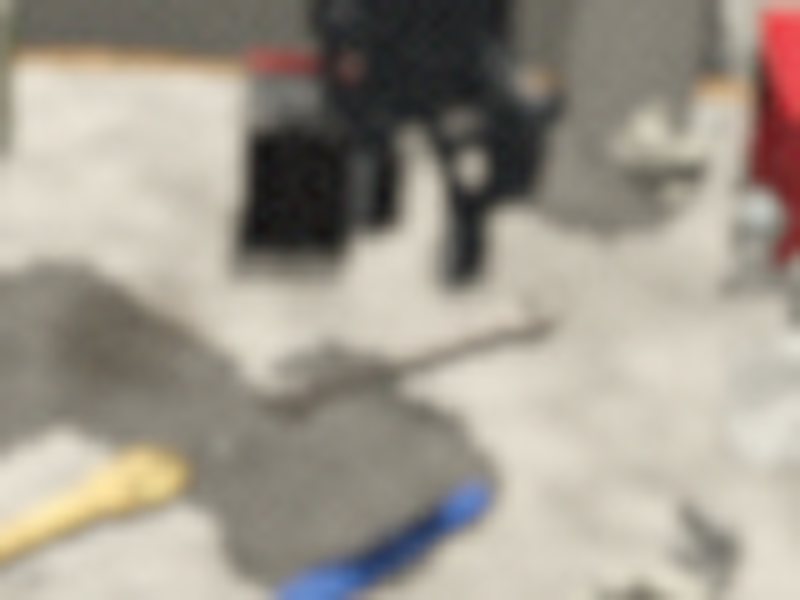

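Emit:
drive_tool(
  steps=[
    [0.0007,0,0.02,0,0.045],
    [0,0,0.012,0,0.045],
    [0,0,0.006,0,0.045],
    [0,0,0,0,0.04],
    [0,0,0,0,0.04],
  ],
)

```text
clock: 21.8
position: [565.3, 304.0, -23.3]
ee_rot: [-0.325, 0.946, 0.0, 0.001]
contact_force: [-0.0, 0.1, 0.6]
gripper_width: 39.9
```

Emit:
drive_tool(
  steps=[
    [0,0,0,0,0.02],
    [0,0,0,0,0],
    [0,0,0,0,0],
    [0,0,0,0,0],
    [0,0,0,0,0],
    [0,0,0,0,0],
  ],
)

```text
clock: 22.4
position: [565.4, 304.1, -22.9]
ee_rot: [-0.325, 0.946, 0.0, 0.001]
contact_force: [-0.4, -0.0, 5.9]
gripper_width: 16.2
```

Emit:
drive_tool(
  steps=[
    [0,0,-0.001,0,0],
    [0,0,-0.002,0,0],
    [0,0,-0.01,0,0],
    [0,0,-0.03,0,0],
    [0,0,-0.04,0,0],
    [0,0,0,0,0],
    [0,0,0,0,0],
  ],
)

```text
clock: 23.1
position: [565.2, 304.2, 60.7]
ee_rot: [-0.325, 0.946, 0.001, 0.001]
contact_force: [-0.3, 1.2, -1.1]
gripper_width: 15.8
```

```bash
python3 - <<'E'
from h import *
plan(515,-29.6,60,-94.6)
p,d=arm.get_image("side");x,y=proj("side",[565,303,75])[0].astype(int);cv2.imwrite('pics/s11.png',cv2.resize(p[y-30:y+30,x-40:x+40],None,fx=10,fy=10,interpolation=cv2.INTER_CUBIC))
E
```

```text
pos [565.2 304.2  60.7] psi -142.1 q [ 43.  31.  -7.  -0. -52. -95.] w 15.8 F [-0.3  1.2 -1.1] t 23.1
tool shift before turning mm [ 2.447e+02 -2.325e+02 -2.000e-01]  turn deg -47.5  shift after turning mm [336.7  23.3   0.7]
```

View pics/s11.png

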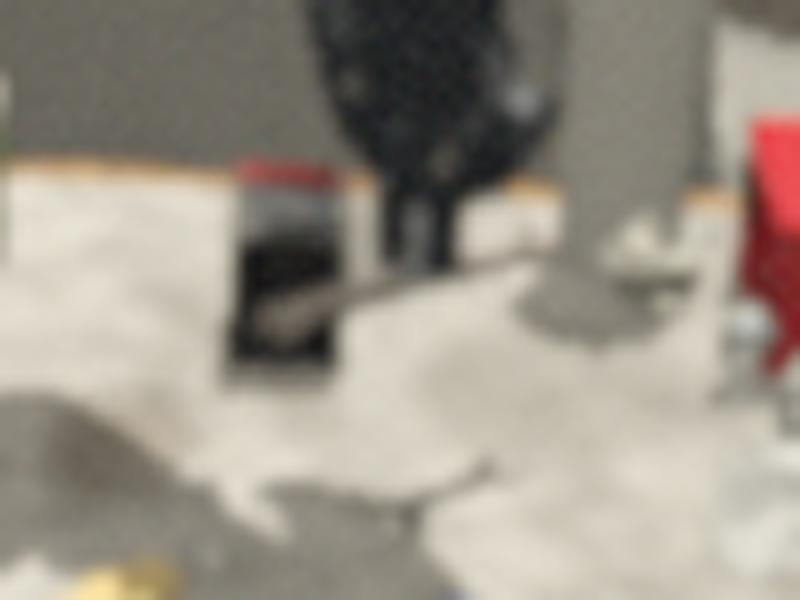

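Emit:
drive_tool(
  steps=[
    [0.0306,-0.0291,0,0,0],
    [0.0306,-0.0291,0,0,0],
    [0.0306,-0.0291,0,0,0],
    [0.0306,-0.0291,0,0,0],
    [0.0306,-0.0291,0,0,0],
    [0.0306,-0.0291,0,0,0],
    [0.0306,-0.0291,0,0,0],
    [0.0305,-0.0288,0,0,0],
    [0,0,0,-7.92,0],
    [0,0,0,-7.92,0],
    [0,0,0,-7.92,0],
    [0,0,0,-7.92,0],
    [0,0,0,-7.92,0],
    [0,0,0,-7.92,0],
    [0,0,0,0,0],
    [0,0,0,0,0],
  ],
)

```text
clock: 24.75
position: [514.0, -30.3, 58.2]
ee_rot: [-0.677, 0.736, 0.001, -0.001]
contact_force: [-0.1, -0.3, -0.4]
gripper_width: 16.0
```

```bash
python3 - <<'E'
from h import *
plan(515,-29.6,-11,-94.6)
p,d=arm.get_image("side");x,y=proj("side",[515,-30,60])[0].astype(int);cv2.imwrite('pics/s12.png',cv2.resize(p[y-30:y+30,x-40:x+40],None,fx=10,fy=10,interpolation=cv2.INTER_CUBIC))
X=cloud("side",d);m=(abs(X[...,0]-515)<45)&(abs(X[...,1]+30)<100)&(X[...,2]>75)&(X[...,2]<100)
q=X[m];print(len(q));
k=abs(q[:,1]+30)>25;q=q[k];print(q[:,1].min(),q[:,1].max(),np.polyfit(q[:,1],q[:,0],1),np.polyfit(q[:,1],q[:,2],1))
E
```

```text
pos [514.  -30.3  58.2] psi -94.7 q [ 15.  20. -26.  -0. -44. -19.] w 16.0 F [-0.1 -0.3 -0.4] t 24.75
tool shift before turning mm [-0.8 -1.1 69.2]  turn deg -0.1  shift after turning mm [-0.8 -0.9 69.2]
116
-106.74351504561673 32.671970440896075 [4.44610020e-02 5.15422304e+02] [1.40485202e-03 8.75997982e+01]
```

View pics/s12.png

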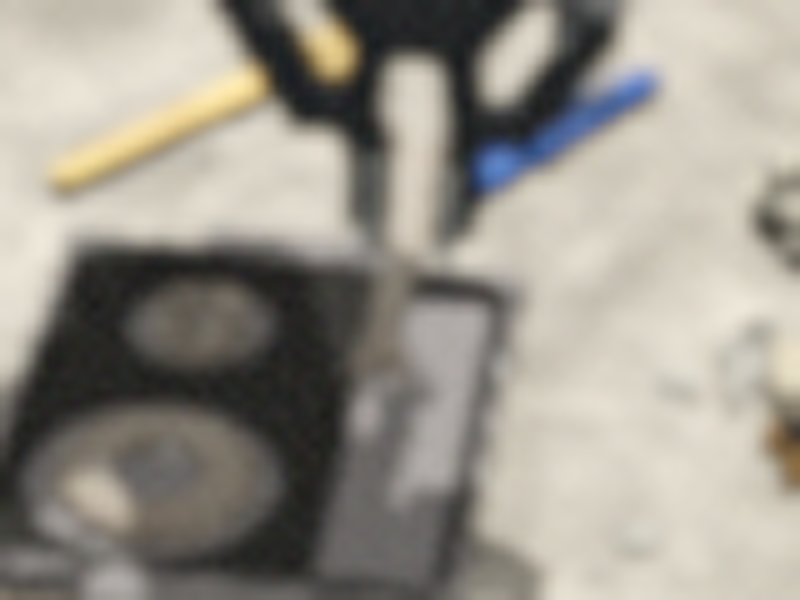

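Emit:
drive_tool(
  steps=[
    [-0.005,-0.001,0.025,0,0],
    [0,0,0.025,0,0],
    [0,0,0.012,0,0],
    [0,0,0.005,0,0],
    [0,0,0.001,0,0],
    [0,0,0,0,0],
    [0,0,0,0,0],
  ],
)

```text
clock: 25.5
position: [516.9, -25.1, -8.1]
ee_rot: [-0.678, 0.735, -0.001, 0.001]
contact_force: [0.2, 0.0, -0.5]
gripper_width: 16.3
```

```bash
python3 - <<'E'
from h import *
plan(515,-26,-13,-94.6)
p,d=arm.get_image("side");x,y=proj("side",[515,-30,10])[0].astype(int);cv2.imwrite('pics/s13.png',cv2.resize(p[y-30:y+30,x-40:x+40],None,fx=10,fy=10,interpolation=cv2.INTER_CUBIC))
E
```

```text
pos [516.9 -25.1  -8.1] psi -94.6 q [ 15.  26. -29.   0. -35. -20.] w 16.3 F [ 0.2  0.  -0.5] t 25.5
tool shift before turning mm [1.1 1.9 4.9]  turn deg 0.0  shift after turning mm [1.1 1.9 4.9]
```

View pics/s13.png

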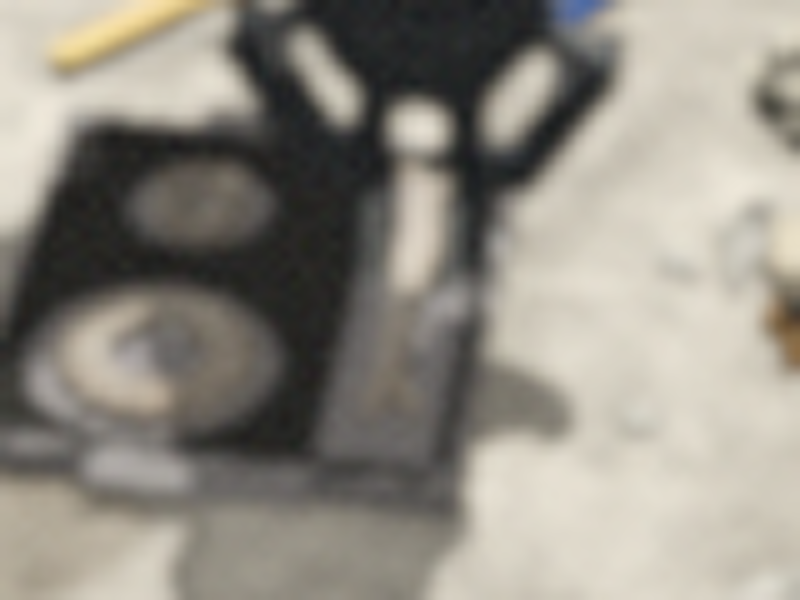

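Emit:
drive_tool(
  steps=[
    [0.0005,0.0015,0.002,0,0],
    [0,0,0.001,0,0],
    [0,0,0.001,0,0],
    [0,0,0,0,0],
    [0,0,0,0,0],
  ],
)

```text
clock: 26.05
position: [514.7, -25.6, -13.0]
ee_rot: [-0.679, 0.735, -0.0, -0.0]
contact_force: [0.3, -0.7, -0.5]
gripper_width: 15.9
```

Emit:
drive_tool(
  steps=[
    [0,0,0,0,0.024],
    [0,0,0,0,0.028],
    [0,0,0,0,0.028],
    [0,0,-0.01,0,0.028],
    [0,0,-0.03,0,0.04],
    [0,0,-0.04,0,0.045],
    [0,0,-0.04,0,0.045],
    [-0.04,0,0,0,0.045],
    [-0.05,0,0,0,0.045],
    [-0.05,0,0,0,0.045],
    [-0.05,0,0,0,0.045],
    [-0.04,0,0,0,0.045],
    [0,0,0,0,0.045],
    [0,0,0,0,0.045],
  ],
)

```text
clock: 27.45
position: [532.5, 204.5, 107.3]
ee_rot: [-0.679, 0.734, 0.0, -0.0]
contact_force: [0.4, -0.2, 0.0]
gripper_width: 44.9
```

```bash
python3 - <<'E'
from h import *
plan(557.4,157,100,-130)
p,d=arm.get_image("top");np.savez('top4.npz',p=p,d=d);X=cloud("top",d)
u=proj("top",[470,-30,5])[0]
x,y=u.astype(int);cv2.imwrite('pics/t6.png',cv2.resize(p[y-45:y+45,x-60:x+60],None,fx=6,fy=6,interpolation=cv2.INTER_CUBIC))
E
```

```text
pos [532.5 204.5 107.3] psi -94.4 q [ 37.  22. -15.  -0. -54. -42.] w 44.9 F [ 0.4 -0.2  0. ] t 27.45
tool shift before turning mm [ 45.5 -28.5   7.3]  turn deg 35.6  shift after turning mm [ 20.4 -49.6   7.3]
```

View pics/t6.png

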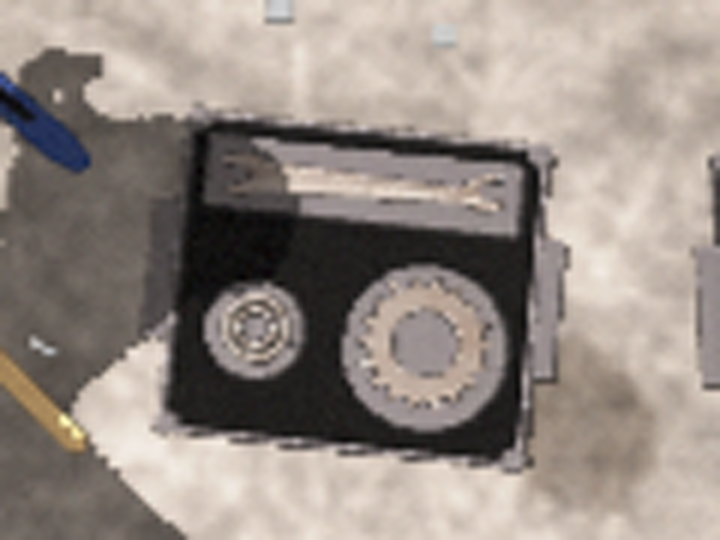

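Emit:
drive_tool(
  steps=[
    [0,0,0,7.12,0.045],
    [0,0,0,7.12,0.045],
    [0,0,0,7.12,0.045],
    [0,0,0,7.12,0.045],
    [0,0,0,7.12,0.045],
    [0.0102,-0.0248,0,0,0.045],
    [0.0102,-0.0248,0.03,0,0.045],
    [0,0,0.04,0,0.045],
    [0,0,0.03,0,0.045],
    [0,0,0,0,0.045],
    [0,0,0,0,0.045],
  ],
)

```text
clock: 28.6
position: [558.0, 155.1, 7.7]
ee_rot: [-0.421, 0.907, -0.0, -0.0]
contact_force: [0.6, 0.6, 0.9]
gripper_width: 44.7
```

```bash
python3 - <<'E'
from h import *
plan(557.4,157,-23,-130)
p,d=arm.get_image("side");x,y=proj("side",[557,157,20])[0].astype(int);cv2.imwrite('pics/s14.png',cv2.resize(p[y-30:y+30,x-40:x+40],None,fx=10,fy=10,interpolation=cv2.INTER_CUBIC))
E
```

```text
pos [558.  155.1   7.7] psi -130.2 q [ 32.  30. -19.   0. -41. -72.] w 44.7 F [0.6 0.6 0.9] t 28.6
tool shift before turning mm [-1.1  1.7 30.7]  turn deg -0.2  shift after turning mm [-1.1  1.7 30.7]
```

View pics/s14.png

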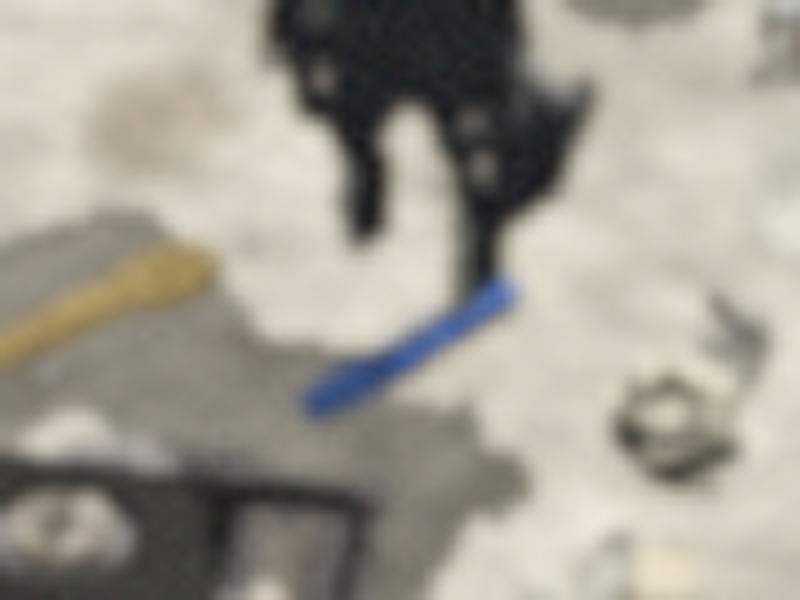

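Emit:
drive_tool(
  steps=[
    [-0.001,0.0015,0.018,0,0.045],
    [0,0,0.01,0,0.045],
    [0,0,0.003,0,0.04],
    [0,0,0,0,0.04],
    [0,0,0,0,0.04],
  ],
)

```text
clock: 29.15
position: [557.7, 158.1, -23.1]
ee_rot: [-0.422, 0.907, -0.0, 0.001]
contact_force: [-0.4, 0.5, -0.2]
gripper_width: 39.9
```

Emit:
drive_tool(
  steps=[
    [0,0,0,0,0.02],
    [0,0,0,0,0],
    [0,0,0,0,0],
    [0,0,0,0,0],
    [0,0,0,0,0],
    [0,0,0,0,0],
  ],
)

```text
clock: 29.75
position: [557.5, 158.0, -23.2]
ee_rot: [-0.422, 0.907, -0.0, 0.001]
contact_force: [-0.3, -0.3, 5.5]
gripper_width: 12.3
```

Emit:
drive_tool(
  steps=[
    [0,0,-0.001,0,0],
    [0,0,-0.002,0,0],
    [0,0,-0.01,0,0],
    [0,0,-0.03,0,0],
    [0,0,-0.04,0,0],
    [0,0,0,0,0],
    [0,0,0,0,0],
  ],
)

```text
clock: 30.45
position: [557.6, 158.2, 60.5]
ee_rot: [-0.421, 0.907, 0.0, 0.001]
contact_force: [-0.9, -0.6, -0.3]
gripper_width: 12.2
```

```bash
python3 - <<'E'
from h import *
plan(508.5,-289,60,-87.5)
p,d=arm.get_image("side");x,y=proj("side",[557,157,75])[0].astype(int);cv2.imwrite('pics/s15.png',cv2.resize(p[y-30:y+30,x-40:x+40],None,fx=10,fy=10,interpolation=cv2.INTER_CUBIC))
E
```

```text
pos [557.6 158.2  60.5] psi -130.2 q [ 32.  25. -17.  -0. -48. -72.] w 12.2 F [-0.9 -0.6 -0.3] t 30.45
tool shift before turning mm [ 373.4 -250.9   -0.4]  turn deg -42.7  shift after turning mm [444.6  68.5   0.5]
```

View pics/s15.png

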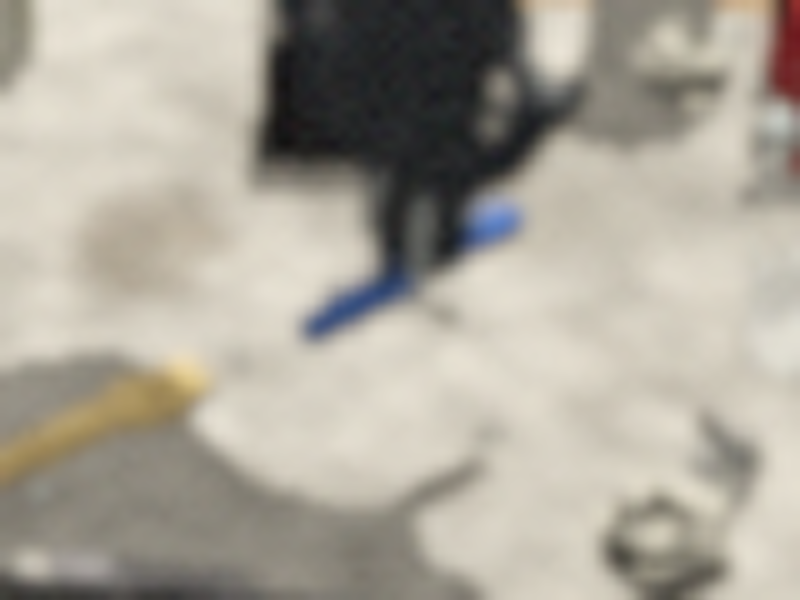

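Emit:
drive_tool(
  steps=[
    [0.0339,-0.0228,0,0,0],
    [0.0339,-0.0228,0,0,0],
    [0.0339,-0.0228,0,0,0],
    [0.0339,-0.0228,0,0,0],
    [0.0339,-0.0228,0,0,0],
    [0.0339,-0.0228,0,0,0],
    [0.0339,-0.0228,0,0,0],
    [0.0339,-0.0228,0,0,0],
    [0.0339,-0.0228,0,0,0],
    [0.0339,-0.0228,0,0,0],
    [0.0344,-0.0229,0,0,0],
    [0,0,0,-8.54,0],
    [0,0,0,-8.54,0],
    [0,0,0,-8.54,0],
    [0,0,0,-8.54,0],
    [0,0,0,-8.54,0],
    [0,0,0,0,0],
    [0,0,0,0,0],
  ],
)

```text
clock: 32.3
position: [507.4, -289.1, 57.9]
ee_rot: [0.722, -0.692, -0.001, 0.001]
contact_force: [-0.8, 0.2, 0.8]
gripper_width: 12.2
```

```bash
python3 - <<'E'
from h import *
plan(508.5,-289,-11,-87.5)
p,d=arm.get_image("side");x,y=proj("side",[508,-289,50])[0].astype(int);cv2.imwrite('pics/s16.png',cv2.resize(p[y-30:y+30,x-40:x+40],None,fx=10,fy=10,interpolation=cv2.INTER_CUBIC))
hsv=cv2.cvtColor(p,cv2.COLOR_BGR2HSV);m=(hsv[...,0]>100)&(hsv[...,0]<130)&(hsv[...,1]>100)
X=cloud("side",d);m&=(abs(X[...,0]-508)<60)&(abs(X[...,1]+289)<90)&(X[...,2]>60)&(X[...,2]<110)
q=X[m];print(len(q),q.min(0),q.max(0),np.polyfit(q[:,1],q[:,0],1),np.polyfit(q[:,1],q[:,2],1))
E
```

```text
pos [ 507.4 -289.1   57.9] psi -87.6 q [-14.  26. -16.  -0. -48.  16.] w 12.2 F [-0.8  0.2  0.8] t 32.3
tool shift before turning mm [-0.  -1.2 68.9]  turn deg -0.1  shift after turning mm [-0.1 -1.1 68.9]
97 [ 500.58050538 -349.24627854   85.02052756] [ 516.56355675 -240.67964732   93.19069871] [-4.64277625e-02  4.94805256e+02] [-1.54559544e-04  8.94041274e+01]
```

View pics/s16.png

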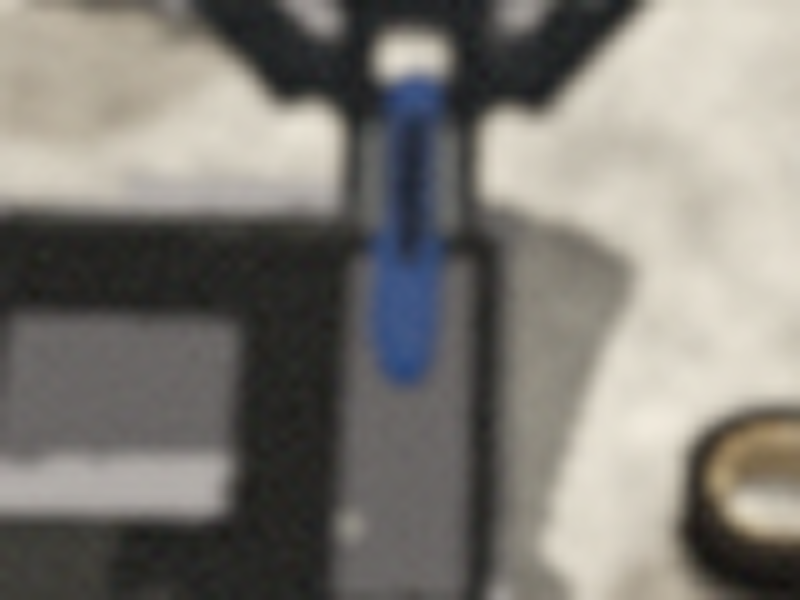

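Emit:
drive_tool(
  steps=[
    [-0.002,-0.001,0.025,0,0],
    [0,0,0.025,0,0],
    [0,0,0.012,0,0],
    [0,0,0.005,0,0],
    [0,0,0.001,0,0],
    [0,0,0,0,0],
    [0,0,0,0,0],
  ],
)

```text
clock: 33.05
position: [509.9, -287.6, -7.9]
ee_rot: [0.723, -0.691, 0.001, -0.0]
contact_force: [-0.3, -0.0, -0.2]
gripper_width: 12.0
```

```bash
python3 - <<'E'
from h import *
plan(508.5,-287,-12,-87.5)
p,d=arm.get_image("side");x,y=proj("side",[508,-289,10])[0].astype(int);cv2.imwrite('pics/s17.png',cv2.resize(p[y-30:y+30,x-40:x+40],None,fx=10,fy=10,interpolation=cv2.INTER_CUBIC))
E
```

```text
pos [ 509.9 -287.6   -7.9] psi -87.5 q [-14.  31. -19.   0. -40.  16.] w 12.0 F [-0.3 -0.  -0.2] t 33.05
tool shift before turning mm [-0.7  1.3  4.1]  turn deg 0.0  shift after turning mm [-0.6  1.3  4.1]
```

View pics/s17.png

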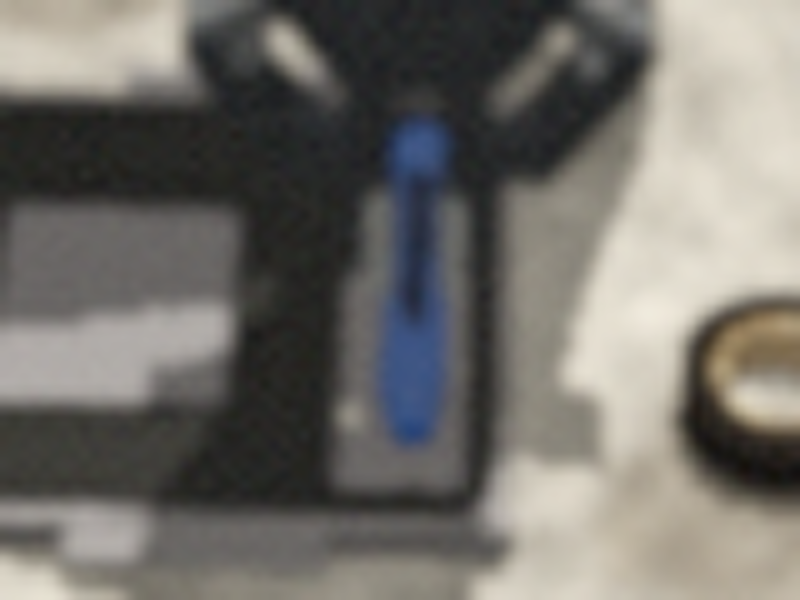

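Emit:
drive_tool(
  steps=[
    [0.001,0.001,0.002,0,0],
    [0,0,0.001,0,0],
    [0,0,0.001,0,0],
    [0,0,0,0,0],
    [0,0,0,0,0],
    [0,0,0,0,0.02],
    [0,0,0,0,0.025],
    [0,0,0,0,0.025],
    [0,0,-0.01,0,0.025],
    [0,0,-0.03,0,0.04],
    [0,0,-0.05,0,0.06],
    [0,0,-0.05,0,0.085],
    [0,0,-0.03,0,0.085],
    [-0.03,0,0,0,0.085],
    [-0.05,0,0,0,0.085],
    [-0.05,0,0,0,0.085],
    [-0.05,0,0,0,0.085],
    [-0.05,0,0,0,0.085],
    [0,0,0,0,0.085],
    [0,0,0,0,0.085],
  ],
)

```text
clock: 35.1
position: [498.0, -57.4, 157.9]
ee_rot: [0.724, -0.69, 0.0, -0.0]
contact_force: [0.3, -0.3, 0.3]
gripper_width: 84.9
```

```bash
python3 - <<'E'
from h import *
plan(514.5,413,150,-88.5)
p,d=arm.get_image("top");np.savez('top5.npz',p=p,d=d);X=cloud("top",d)
u=proj("top",[470,-290,5])[0]
x,y=u.astype(int);cv2.imwrite('pics/t7.png',cv2.resize(p[y-45:y+45,x-60:x+60],None,fx=6,fy=6,interpolation=cv2.INTER_CUBIC))
hsv=cv2.cvtColor(p,cv2.COLOR_BGR2HSV);m=((hsv[...,0]>100)&(hsv[...,0]<130)&(hsv[...,1]>100)).astype(np.uint8)
m[:y-45]=0;m[y+45:]=0;m[:,:x-60]=0;m[:,x+60:]=0
ys,xs=np.where(m);W=plane("top",np.c_[xs,ys],14)[:,:2].astype(np.float32);print(len(W),cv2.minAreaRect(W))
E
```

```text
pos [498.  -57.4 157.9] psi -87.3 q [ 12.  12. -20.   0. -57.  -9.] w 84.9 F [ 0.3 -0.3  0.3] t 35.1
tool shift before turning mm [-469.1  -38.9    8. ]  turn deg 1.2  shift after turning mm [-469.9  -28.8    7.9]
157 ((510.5235290527344, -286.230224609375), (15.156578063964844, 114.30261993408203), 1.3211601972579956)
```

View pics/t7.png

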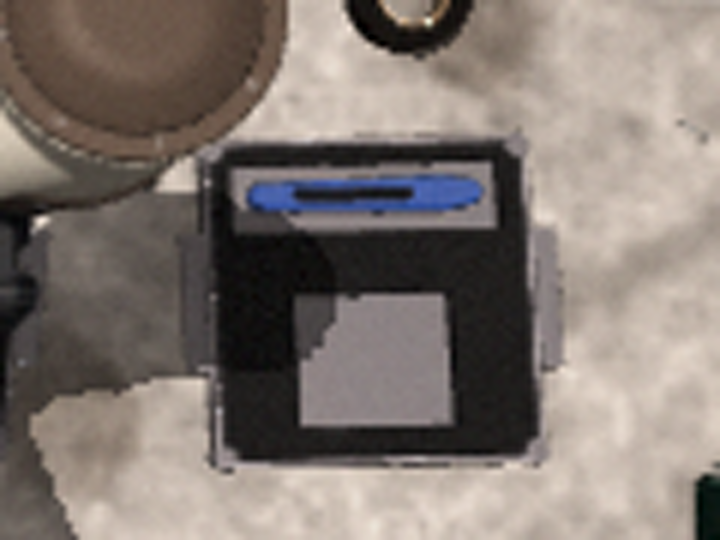

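Emit:
drive_tool(
  steps=[
    [-0.0469,-0.0039,0,0,0.085],
    [-0.0469,-0.0039,0,0,0.085],
    [-0.0469,-0.0039,0,0,0.085],
    [-0.0469,-0.0039,0,0,0.085],
    [-0.0469,-0.0039,0,0,0.085],
    [-0.0469,-0.0039,0,0,0.085],
    [-0.0469,-0.0039,0,0,0.085],
    [-0.0469,-0.0039,0,0,0.085],
    [-0.0469,-0.0039,0,0,0.085],
    [-0.0469,-0.0038,0,0,0.085],
    [0,0,0,1.2,0.08],
    [0,0,0,0,0.08],
    [0,0,0,0,0.08],
  ],
)

```text
clock: 36.45
position: [516.6, 409.7, 156.8]
ee_rot: [0.715, -0.699, 0.0, 0.001]
contact_force: [0.7, 0.3, 0.2]
gripper_width: 80.0
```

```bash
python3 - <<'E'
from h import *
plan(515,412,40,-88.5)
p,d=arm.get_image("side");x,y=proj("side",[515,412,80])[0].astype(int);cv2.imwrite('pics/s18.png',cv2.resize(p[y-40:y+30,x-45:x+45],None,fx=8,fy=8,interpolation=cv2.INTER_CUBIC))
E
```

```text
pos [516.6 409.7 156.8] psi -88.8 q [ 52.  27.   2.   0. -65. -51.] w 80.0 F [0.7 0.3 0.2] t 36.45
tool shift before turning mm [ -2.4   1.5 116.8]  turn deg -0.3  shift after turning mm [ -2.3   1.5 116.8]
```

View pics/s18.png

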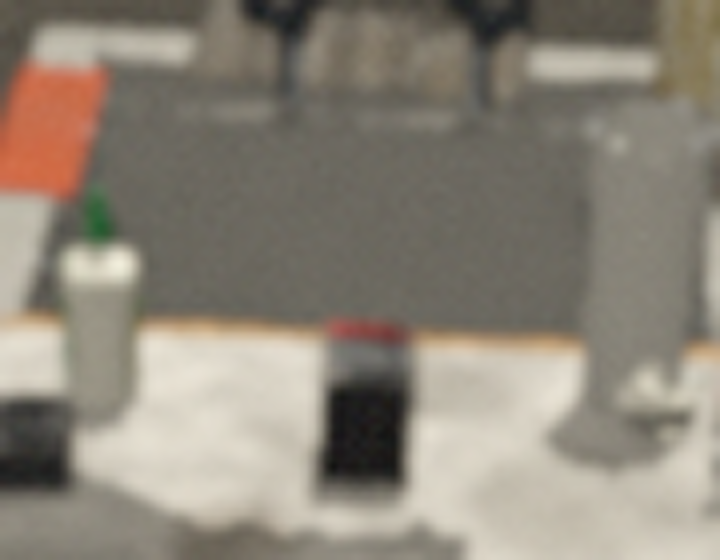

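Emit:
drive_tool(
  steps=[
    [-0.002,0.0015,0.03,0,0.08],
    [0,0,0.03,0,0.08],
    [0,0,0.03,0,0.08],
    [0,0,0.027,0,0.08],
    [0,0,0,0,0.08],
    [0,0,0,0,0.08],
  ],
)

```text
clock: 37.1
position: [515.1, 412.8, 40.9]
ee_rot: [0.715, -0.699, 0.0, -0.0]
contact_force: [0.7, 0.3, 0.1]
gripper_width: 80.1
```

```bash
python3 - <<'E'
from h import *
plan(515,412,-10,-88.5)
p,d=arm.get_image("side");x,y=proj("side",[515,412,80])[0].astype(int);cv2.imwrite('pics/s19.png',cv2.resize(p[y-40:y+30,x-45:x+45],None,fx=8,fy=8,interpolation=cv2.INTER_CUBIC))
E
```

```text
pos [515.1 412.8  40.9] psi -88.7 q [ 53.  33.  -5.   0. -51. -51.] w 80.1 F [0.7 0.3 0.1] t 37.1
tool shift before turning mm [ 0.7  0.2 50.9]  turn deg -0.2  shift after turning mm [ 0.7  0.1 50.9]
```

View pics/s19.png

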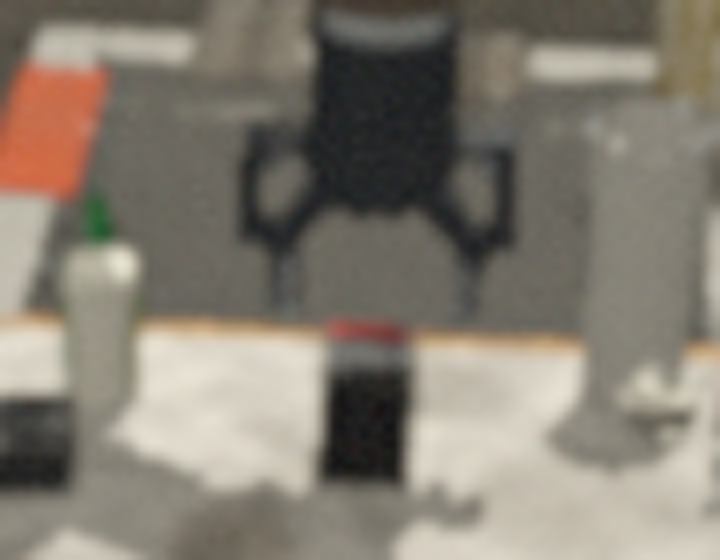

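Emit:
drive_tool(
  steps=[
    [0,0,0.02,0,0.08],
    [0,0,0.015,0,0.08],
    [0,0,0.01,0,0.08],
    [0,0,0.006,0,0.08],
    [0,0,0,0,0.08],
  ],
)

```text
clock: 37.65
position: [514.1, 413.3, -11.7]
ee_rot: [0.715, -0.699, 0.0, 0.001]
contact_force: [0.2, -0.3, 0.0]
gripper_width: 79.7
```

Emit:
drive_tool(
  steps=[
    [0,0,0,0,0.065],
    [0,0,0,0,0.05],
    [0,0,0,0,0.04],
    [0,0,0,0,0.04],
    [0,0,0,0,0.04],
    [0,0,0,0,0.04],
    [0,0,0,0,0.04],
  ],
)

```text
clock: 38.35
position: [514.8, 414.3, -10.0]
ee_rot: [0.716, -0.699, 0.0, -0.001]
contact_force: [-0.8, 0.5, 6.4]
gripper_width: 49.2
```

```bash
python3 - <<'E'
from h import *
plan(427,-293.3,140,-88)
p,d=arm.get_image("side");x,y=proj("side",[515,412,50])[0].astype(int);cv2.imwrite('pics/s20.png',cv2.resize(p[y-40:y+30,x-45:x+45],None,fx=8,fy=8,interpolation=cv2.INTER_CUBIC))
E
```

```text
pos [514.8 414.3 -10. ] psi -88.6 q [ 53.  37.  -7.   0. -46. -51.] w 49.2 F [-0.8  0.5  6.4] t 38.35
tool shift before turning mm [ 705.1  104.5 -151.1]  turn deg -0.6  shift after turning mm [ 704.1  112.4 -150. ]
```

View pics/s20.png

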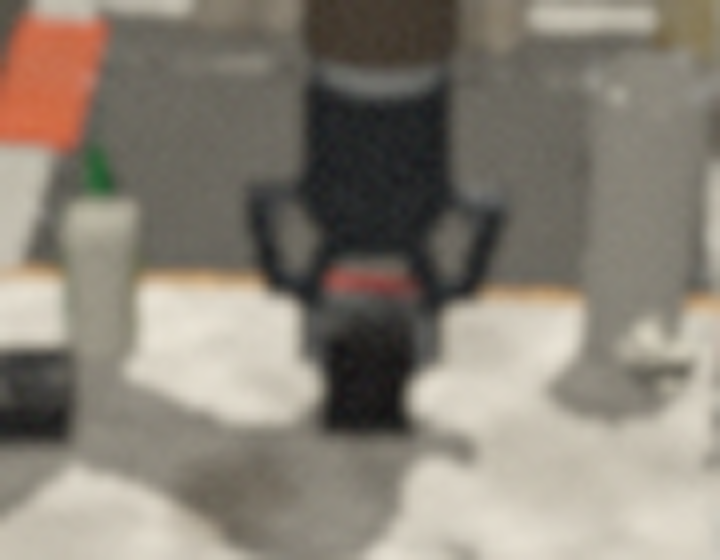

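Emit:
drive_tool(
  steps=[
    [0,0,-0.005,0,0.035],
    [0,0,-0.02,0,0.035],
    [0,0,-0.04,0,0.035],
    [0,0,-0.04,0,0.035],
    [0,0,-0.02,0,0.035],
    [0,0,0,0,0.035],
    [0,0,0,0,0.035],
  ],
)

```text
clock: 39.1
position: [513.3, 412.8, 112.6]
ee_rot: [0.715, -0.699, -0.0, 0.001]
contact_force: [-0.6, -0.5, -2.6]
gripper_width: 49.3
```

Emit:
drive_tool(
  steps=[
    [0.02,0.003,0,0,0.035],
    [0.04,0.006,0,0,0.035],
    [0.04,0.006,0,0,0.035],
    [0.04,0.006,0,0,0.035],
    [0.04,0.006,0,0,0.035],
    [0.04,0.006,0,0,0.035],
    [0.04,0.006,0,0,0.035],
    [0.04,0.006,0,0,0.035],
    [0.04,0.006,0,0,0.035],
    [0.04,0.006,0,0,0.035],
    [0.04,0.006,0,0,0.035],
    [0.04,0.006,0,0,0.035],
    [0.04,0.006,0,0,0.035],
    [0.04,0.006,0,0,0.035],
    [0.04,0.006,0,0,0.035],
    [0.04,0.006,0,0,0.035],
    [0.04,0.006,0,0,0.035],
    [0.02,0.003,0,0,0.035],
    [0,0,0,0,0.035],
    [0,0,0,0,0.035],
  ],
)

```text
clock: 41.1
position: [426.7, -268.2, 112.1]
ee_rot: [0.715, -0.699, -0.002, 0.001]
contact_force: [-0.9, 0.0, -2.2]
gripper_width: 49.6
```

```bash
python3 - <<'E'
from h import *
plan(427,-293.3,40,-88)
p,d=arm.get_image("side");x,y=proj("side",[430,-270,100])[0].astype(int);cv2.imwrite('pics/s21.png',cv2.resize(p[y-40:y+60,x-60:x+60],None,fx=6,fy=6,interpolation=cv2.INTER_CUBIC))
E
```

```text
pos [ 426.7 -268.2  112.1] psi -88.7 q [-14.  16. -23.  -0. -51.  15.] w 49.6 F [-0.9  0.  -2.2] t 41.1
tool shift before turning mm [25.2 -0.  72. ]  turn deg -0.7  shift after turning mm [25.1  0.6 72.1]
```

View pics/s21.png

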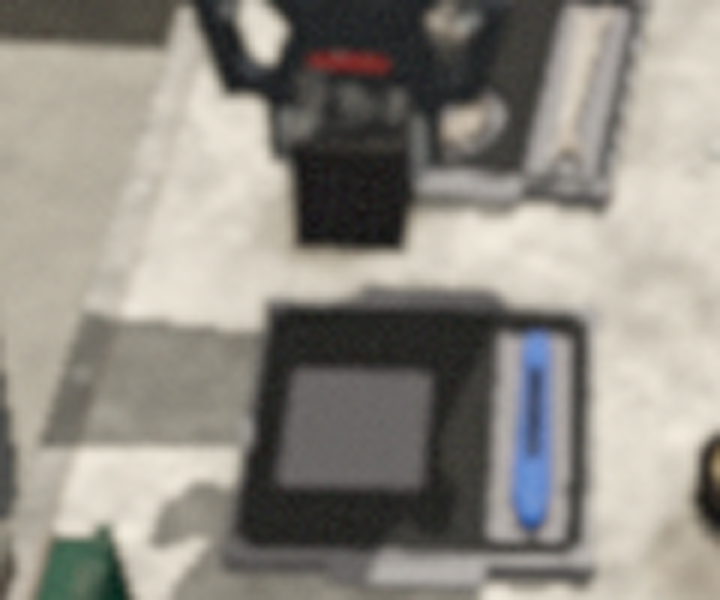

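```bash
python3 - <<'E'
from h import *
p,d=arm.get_image("side");X=cloud("side",d)
m=(abs(X[...,0]-427)<32)&(X[...,1]<-270)&(X[...,1]>-330)&(X[...,2]>126)&(X[...,2]<175);q=X[m]
print(len(q),np.percentile(q,[2,50,98],axis=0).round(1).tolist())
plan(427,-293.3,40,-88)
E
```

```text
318 [[399.3, -301.5, 127.4], [431.6, -298.5, 152.7], [458.2, -275.8, 174.0]]
pos [ 427.6 -267.6  113. ] psi -88.6 q [-14.  15. -23.  -0. -51.  15.] w 49.5 F [ 1.6 -0.2 -2.6] t 41.2
tool shift before turning mm [25.8  1.1 72.9]  turn deg -0.6  shift after turning mm [25.7  1.5 73. ]
```

Emit:
drive_tool(
  steps=[
    [0.0128,0.0008,0,0,0.035],
    [0.0127,0,0.01,0,0.035],
    [0,0,0.03,0,0.035],
    [0,0,0.03,0,0.035],
    [0,0,0.02,0,0.035],
    [0,0,0,0,0.035],
    [0,0,0,0,0.035],
  ],
)

```text
clock: 41.9
position: [428.4, -294.5, 23.8]
ee_rot: [0.716, -0.699, -0.0, 0.0]
contact_force: [-0.1, -0.0, -1.6]
gripper_width: 49.5
```

```bash
python3 - <<'E'
from h import *
plan(427,-293,-4,-88)
p,d=arm.get_image("side");x,y=proj("side",[440,-290,30])[0].astype(int);cv2.imwrite('pics/s22.png',cv2.resize(p[y-40:y+40,x-50:x+50],None,fx=7,fy=7,interpolation=cv2.INTER_CUBIC))
E
```

```text
pos [ 428.4 -294.5   23.8] psi -88.6 q [-17.  24. -27.   0. -39.  18.] w 49.5 F [-0.1 -0.  -1.6] t 41.9
tool shift before turning mm [-1.5  1.3 27.8]  turn deg -0.6  shift after turning mm [-1.5  1.3 27.8]
```

View pics/s22.png

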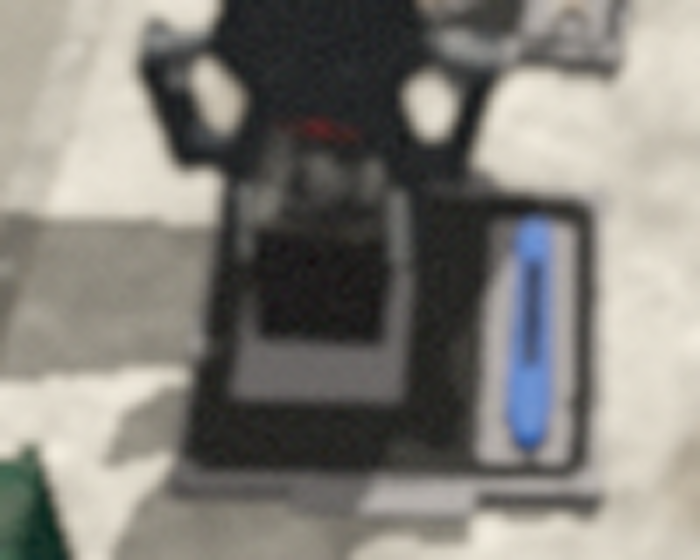

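Emit:
drive_tool(
  steps=[
    [-0.001,0.001,0.01,0,0.035],
    [0,0,0.008,0,0.035],
    [0,0,0.004,0,0.035],
    [0,0,0.002,0,0.035],
    [0,0,0,0,0.035],
    [0,0,0,0,0.035],
  ],
)

```text
clock: 42.55
position: [427.4, -293.2, 0.1]
ee_rot: [0.715, -0.699, 0.0, -0.0]
contact_force: [0.1, 0.3, -2.4]
gripper_width: 49.4
```

Emit:
drive_tool(
  steps=[
    [0,0,0.001,0,0.035],
    [0,0,0.001,0,0.035],
    [0,0,0,0,0.035],
  ],
)

```text
clock: 42.85
position: [427.1, -293.1, -2.0]
ee_rot: [0.715, -0.699, -0.0, -0.0]
contact_force: [-0.2, -0.1, -2.0]
gripper_width: 49.3
```

Emit:
drive_tool(
  steps=[
    [0,0,0.001,0,0.035],
    [0,0,0,0,0.035],
  ],
)

```text
clock: 43.05
position: [427.0, -293.1, -3.1]
ee_rot: [0.715, -0.699, -0.0, 0.0]
contact_force: [-0.9, 0.3, -1.4]
gripper_width: 49.5
```

Emit:
drive_tool(
  steps=[
    [0,0,0.001,0,0.035],
    [0,0,0,0,0.035],
  ],
)

```text
clock: 43.25
position: [427.0, -293.1, -4.1]
ee_rot: [0.715, -0.699, -0.0, 0.0]
contact_force: [-0.1, -0.7, -2.2]
gripper_width: 49.6
```

Emit:
drive_tool(
  steps=[
    [0,0,0.001,0,0.035],
    [0,0,0,0,0.035],
  ],
)

```text
clock: 43.45
position: [427.2, -293.2, -5.0]
ee_rot: [0.715, -0.699, 0.0, 0.0]
contact_force: [-0.2, 0.0, -0.9]
gripper_width: 49.3
```

Emit:
drive_tool(
  steps=[
    [0,0,0.001,0,0.035],
    [0,0,0,0,0.035],
    [0,0,0,0,0.053],
    [0,0,0,0,0.06],
    [0,0,0,0,0.075],
    [0,0,0,0,0.08],
    [0,0,0,0,0.08],
    [0,0,0,0,0.08],
  ],
)

```text
clock: 44.25
position: [427.1, -293.2, -6.1]
ee_rot: [0.715, -0.699, -0.0, 0.0]
contact_force: [0.1, -0.2, 0.1]
gripper_width: 80.2
```

Emit:
drive_tool(
  steps=[
    [0,0,-0.02,0,0.08],
    [0,0,-0.03,0,0.08],
    [0,0,-0.04,0,0.08],
    [0,0,-0.05,0,0.08],
    [0,0,-0.04,0,0.08],
    [-0.04,0,0,0,0.08],
    [-0.05,0,0,0,0.08],
    [-0.05,0,0,0,0.08],
    [-0.05,0,0,0,0.08],
    [-0.05,0,0,0,0.08],
    [-0.05,0,0,0,0.08],
    [-0.05,0,0,0,0.08],
    [-0.05,0,0,0,0.08],
    [-0.05,0,0,0,0.08],
    [-0.04,0,0,0,0.08],
    [0,0,0,0,0.08],
    [0,0,0,0,0.08],
  ],
)

```text
clock: 45.95
position: [415.3, 187.4, 173.7]
ee_rot: [0.716, -0.698, -0.0, 0.0]
contact_force: [0.1, -0.2, -0.5]
gripper_width: 80.2
```

```bash
python3 - <<'E'
from h import *
plan(440,200,150,-88)
p,d=arm.get_image("top");np.savez('top6.npz',p=p,d=d);X=cloud("top",d)
cv2.imwrite('pics/t8.png',cv2.resize(p[130:255,310:500],None,fx=4,fy=4,interpolation=cv2.INTER_CUBIC))
H=X[...,2]
def st(nm,c,r,lo,hi):
    m=(abs(X[...,0]-c[0])<r)&(abs(X[...,1]-c[1])<r)&(H>lo)&(H<hi);q=X[m]
    print(nm,len(q),cv2.minAreaRect(q[:,:2].astype(np.float32)),'z med',np.median(q[:,2]).round(1),'plane',np.linalg.lstsq(np.c_[q[:,:2]-q[:,:2].mean(0),np.ones(len(q))],q[:,2],rcond=None)[0].round(3))
st('box',(427,-293),50,58,76)
st('tape',(612,-309),40,8,30)
A=(p[...,2].astype(int)>p[...,0]+12)
m=(np.hypot(X[...,0]-433,X[...,1]+60.7)<37)&A;q=X[m];print('sprocket',len(q),q.mean(0).round(1),cv2.minAreaRect(q[:,:2].astype(np.float32)))
for nm,c,r in(('bearing',(440.3,25.2),15),):
    m=np.hypot(X[...,0]-c[0],X[...,1]-c[1])<r;print(nm,np.percentile(X[m][:,2],[10,50,75,90]).round(1))
p2,d2=arm.get_image("side");np.savez('side6.npz',p=p2,d=d2);cv2.imwrite('pics/s23.png',cv2.resize(p2[130:330,240:400],None,fx=3,fy=3,interpolation=cv2.INTER_CUBIC))
E
```

```text
pos [415.3 187.4 173.7] psi -88.5 q [ 45.   7. -25.  -0. -59. -43.] w 80.2 F [ 0.1 -0.2 -0.5] t 45.95
tool shift before turning mm [-12.  -25.   23.7]  turn deg -0.5  shift after turning mm [-11.7 -25.1  23.7]
box 405 ((427.82891845703125, -293.33221435546875), (48.66306686401367, 63.903724670410156), 1.244121789932251) z med 66.8 plane [ 7.0000e-03 -7.0000e-03  6.6723e+01]
tape 245 ((614.7183837890625, -311.3630676269531), (58.24422836303711, 59.843528747558594), 63.831729888916016) z med 18.1 plane [ 6.0000e-03 -1.2000e-02  1.7458e+01]
sprocket 269 [435.3 -60.7  11.7] ((434.7439880371094, -62.407920837402344), (66.94233703613281, 65.19718933105469), 15.469599723815918)
bearing [ 5.4 13.3 15.2 16.9]
```

View pics/t8.png

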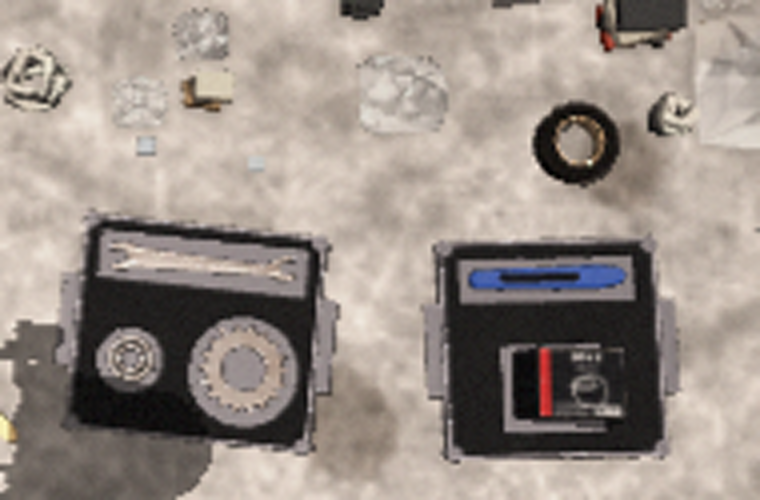

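View pics/s23.png

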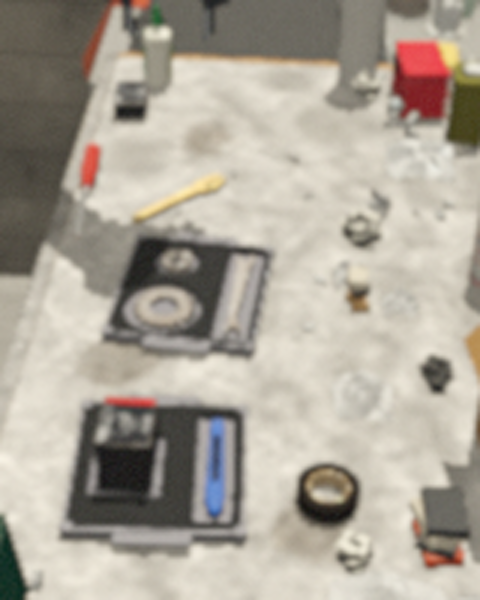

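```bash
python3 - <<'E'
from h import *
f=np.load('top6.npz');p,d=f['p'],f['d'];X=cloud("top",d)
hsv=cv2.cvtColor(p,cv2.COLOR_BGR2HSV);m=(hsv[...,0]>100)&(hsv[...,0]<130)&(hsv[...,1]>100)&(np.hypot(X[...,0]-508,X[...,1]+289)<75)
print('lever z',np.percentile(X[m][:,2],[10,50,90]).round(1),plane("top",np.argwhere(m)[:,::-1],14).mean(0).round(1))
R=np.radians(-4.6);dx=X[...,0]-515;dy=X[...,1]+29.6;a=dx*np.cos(R)+dy*np.sin(R);b=-dx*np.sin(R)+dy*np.cos(R)
m=(abs(a)<17)&(abs(b)<78)&(X[...,2]>9);q=np.c_[a[m],b[m],X[...,2][m]]
print('spanner tray-frame offset',((np.percentile(q,2,axis=0)+np.percentile(q,98,axis=0))/2).round(1),np.percentile(q,2,axis=0).round(1),np.percentile(q,98,axis=0).round(1),'z',np.median(q[:,2]).round(1))
for t in(-60,-40,-20,0,20,40,60):
    k=abs(q[:,1]-t)<10;print(t,q[k][:,2].mean().round(1) if k.any() else None)
E
```

```text
lever z [10.9 13.7 16. ] [ 509.3 -290.2   14. ]
spanner tray-frame offset [ 1.9  1.6 13.3] [-10.1 -65.9   9.3] [13.9 69.2 17.3] z 13.0
-60 11.9
-40 12.0
-20 13.0
0 13.6
20 13.3
40 13.8
60 13.0
```

Every part top is at its seated height: spanner 13, lever 13.7 and box 66.8 mm, against 13, 14 and 67 expected. The arm is clear, so I'm handing in.

```bash
python3 -c "
from bench import arm
print(arm.job_done(), arm.read_state()['clock'])"
```

```text
the job is handed in; nothing more can be done
the job is handed in; nothing more can be done
```

All five parts are in their pockets and I handed the job in at about 46 s of the 115 s. The hand-in gave no verdict.

**Last checks (camera, before hand-in):**

| Part | Distance from pocket centre | Top height, measured / expected (mm) |
|---|---|---|
| Box (upright) | about 1 mm | 66.8 / 67 |
| Tyre lever | about 1–3 mm (two estimates) | 13.7 / 14 |
| Cone spanner | about 2 mm | 13.0 / 13 |
| Sprocket | about 2 mm | not separated cleanly; looks flat in its pocket |
| Bearing | looks centred, not measured | about 13.3 (median) / 14 |

- **Bystanders:** the tape roll measured about 3 mm from its first position, which is within measurement noise. I did not re-measure the adjustable spanner or the oil bottle. Neither was touched, and in the last pictures they look to be where they started.
- **What disagreed:** the reported tool height does not match where the fingers end. With the jaws open to 78 mm, the fingertips met the table at a reported height of -40 mm. The stated geometry puts that contact near -11 mm. I found the offset by careful lowering and used it for every grasp.
- **Jaw opening:** it read about 4–6 mm below the stated part sizes on most grasps, and about 1 mm below on the box. Every grasp still held.

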